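# Line up and clamp the collar on the reading-lamp stem

## Task

The collar on the stem of the little reading lamp beside the couch has worked loose. Turn the collar so that its sideways clamp screw faces the flat on the stem squarely, and only then tighten the screw by pushing its lever down until it lies level. Leave the candle holder where it stands.

Things in the scene. Friction and masses are not known exactly. Their poses are not given: they have to be found in the camera images.
- lamp_foot: Reading-lamp foot, screwed to the shelf: dark disc 110 mm across, 20 mm high, with an upright bright metal stem 34 mm across, top at 116 mm. The stem is D-shaped: one side cut to a flat 6 mm from its axis, seen from above where it stands 22 mm out of the black collar. Origin: on the stem axis at the shelf surface, z up; +x is the way the flat faces. Collar: see collar.
- collar (a joint): Black round collar on the stem, 54 mm across, 70 to 94 mm above the shelf; it only turns. Its clamp screw (8 mm thick) points straight out of its side at height 82 mm. Value: angle (rad, anticlockwise from above) from the flat's direction to the screw's; 0 = screw faces the flat. Starts at 0.6 to 1.3, stops at +-2.4. Stiff (0.12 N m), stays where left.
- lever (a joint): Steel lever turning the clamp screw about its axis: flat bar 46 mm long from that axis, 11 mm wide, 6 mm thick, 50 mm out from the stem axis, on a hub 14 mm across. Value (rad): 0 upright, 1.571 level at its stop = tight. Starts at 0.7 to 1.0, already leaning; its end tips to the side anticlockwise of the screw seen from above. About 1.5 N pushes it down; stays where left.
- candle_holder: Look-alike bystander, to be left alone: loose steel candle holder, foot 110 mm across, round stem 24 mm across, thin plain drip ring 52 mm across at 70 to 76 mm, empty candle cup, top at 108 mm; no screw, no lever. Origin: centre of its underside, z up.
Mind the look-alikes: they are no part of the job. What is shaped like the lamp_foot but orange or pink is not meant.

How it is judged:
By the outcome, as a careful person would: the job done as asked, in the order asked, and still so for the second after the job is handed in, with the robot touching nothing.
It also fails if it takes over 40 s, if anything falls off the work surface, if the arm or the gripper's body presses on something with over 40 N, if the wrist force passes 120 N, or if a joint passes its speed limit or range.

## Robot

A 6-joint arm with a two-finger parallel gripper is mounted at the origin on the work surface. World frame = base frame: x ahead of the robot, y to its left, z up, the work surface at z = 0. Lengths are in m, angles in rad, forces in N, time in s.
With the tool pointing down it reaches from about 0.375 to 0.9 m from the base axis. Payload 3.1 kg.
Tool frame: the origin (TCP) lies midway between the tips of the shut fingers; the grasp point (between the pads) lies 19 mm behind it; z points along the fingers, y is the direction in which the jaws open and shut (so a half turn about z gives the same grasp; the last joint's range is limited). The gripper opens to 85 mm and grips with 20 to 120 N. Pads are 22 mm wide; open, the fingers measure 114 mm over their backs; the gripper's body (76 mm by 85 mm) begins 54 mm behind the grasp point. The pads swing forward as they close: fully open they stand 13 mm farther back than shut.
Start: joints at [-0.178, 0.527, 1.433, -0, 1.181, -0.178], TCP at [0.625, 0, 0.231] pointing down, gripper open.
Joint ranges: [-3.08, 3.08], [-0.75, 2.2], [0.22, 2.44], [-1.43, 4.57], [0, 2.65], [-2.85, 2.85]. Speed limits (rad/s): [2.79, 2.79, 3.14, 3.14, 3.14, 3.14].

## Interface

Orientations are given as a unit quaternion [x, y, z, w].
In Python, from station import manip gives the robot as it stands.
- The arm moves only by the tool servo_tool, never from a script. Its argument "motion" is a list of rows, each a list of 7 numbers: the shift along the tool's x, y, z in mm, then the turn, a rotation vector about the tool's x, y, z in rad, then the opening, from -1 (shut) to 1 (fully open), so that 0 is half open. In form: [[x, y, z, rx, ry, rz, hand], ...]. A call has 1 to 12 rows; each row shifts and turns the pose as measured when the row begins, along the tool's axes as they then stand; what a row does not reach is not made up. A row lasts 1/12 s, in which the tool goes at most 41.7 mm and 7.16 degrees, less where a joint would pass 70% of its speed; a pose out of reach is approached as far as the arm can. A call with a gripper value outside its range is refused whole. The fingers move at their own pace and stop on an object; "grip_force" is the grip in N (left out, the last holds). Time passes only in rows, so rows that do not move let the fingers close. It gives the time, the measured TCP pose, the force and the opening at its end, in the units of the state.
- manip.sense(): the state, without advancing time (a new reading comes with each control period).
- manip.snapshot(name): name is "scene" or "side" or "wrist"; returns a dict with "frame" (480x640x3 uint8, red, green, blue), "mtx" (3x3 intrinsics, pixels), "dist_coeffs" ([k1, k2, p1, p2, k3] as OpenCV has them; the pictures are not rectified), "world_from_camera" (4x4, takes a point from camera to world coordinates). Camera axes: x right, y up, looking along -z (the intrinsics and any distortion apply to the point x, -y, -z); pixel columns grow to the right and rows downward; lengths in m; the calibration is good to about 2 mm. A picture is of the moment at which its call begins. There is no depth.
- manip.sign_off(): hands the job in, once; it reports no verdict.
The state is a dict: "t": time; "q": joint angles; "qd": joint speeds; "tau": joint torques, N m; "tcp_pos": TCP position; "tool_rot": TCP orientation; "force": force on the tool from outside, world axes, zero at the start; "ft_torque": the same for the moment, N m; "finger_gap": opening from 0.0 (shut) to 1.0 (fully open).
Only numpy, scipy, OpenCV 4.12 (cv2) and the standard library are available. Lean on these libraries where they do the work, as an engineer would, in place of code of your own. Each camera call takes 0.05 s, during which the arm holds its last target.

## Working session

There is one attempt and no reset: what is moved stays moved. The work goes in short steps, Python scripts to look and compute and a tool call to move; the robot and the scene stay as the last step left them, time stands still between calls to the robot, and variables do not carry over. Pictures are saved under pics/ and viewed, and the job is handed in when it is done.

Besides the shell and the picture viewer there is one more tool, called after "Emit:" as a command line: name --pt "numbers of a row" for each row, then --argument value for the rest. servo_tool: Moves the arm, as the interface text tells. Its arguments: {"type":"object","properties":{"motion":{"type":"array"},"grip_force":{"type":"number"}},"required":["motion"]}

```bash
mkdir -p pics; cat > h.py <<'E'
from station import manip
import numpy as np, cv2
def snap(n,f):
    s=manip.snapshot(n); cv2.imwrite(f'pics/{f}.png',s['frame'][:,:,::-1]); np.savez(f'pics/{f}.npz',K=s['mtx'],d=s['dist_coeffs'],T=s['world_from_camera']); return s
def load(f):
    z=np.load(f'pics/{f}.npz'); return z['K'],z['d'],z['T']
def ray(f,uv):
    K,d,T=load(f); p=cv2.undistortPoints(np.array([[uv]],float),K,d)[0,0]
    v=T[:3,:3]@np.array([p[0],-p[1],-1]); return T[:3,3],v
def atz(f,uv,z):
    o,v=ray(f,uv); return o+v*(z-o[2])/v[2]
def proj(f,P):
    K,d,T=load(f); P=np.atleast_2d(P); c=(P-T[:3,3])@T[:3,:3]; c=c*[1,-1,-1]
    return cv2.projectPoints(c,np.zeros(3),np.zeros(3),K,d)[0][:,0]
def crop(f,x0,y0,x1,y1,s,out):
    im=cv2.imread(f'pics/{f}.png')[y0:y1,x0:x1]; cv2.imwrite(f'pics/{out}.png',cv2.resize(im,None,fx=s,fy=s,interpolation=cv2.INTER_CUBIC))
E
python3 - <<'E'
from h import *
for n in ['scene','side','wrist']:
    s=snap(n,n+'0'); print(n,s['world_from_camera'].round(3).tolist(),s['mtx'][0,0])
print(manip.sense())
E
```

```text
scene [[0.658, -0.53, 0.534, 1.07], [0.753, 0.465, -0.466, -0.615], [-0.001, 0.709, 0.705, 0.888], [0.0, 0.0, 0.0, 1.0]] 556.0082606402453
side [[-0.997, 0.063, -0.053, 0.422], [-0.082, -0.746, 0.661, 0.473], [0.002, 0.663, 0.748, 0.698], [0.0, 0.0, 0.0, 1.0]] 483.50168005975837
wrist [[1.0, -0.001, 0.002, 0.626], [0.0, 0.951, 0.31, 0.08], [-0.002, -0.31, 0.951, 0.374], [0.0, 0.0, 0.0, 1.0]] 383.8653924734496
{'t': 0.15, 'q': array([-1.78508549e-01,  5.28284817e-01,  1.43362688e+00,  3.58029371e-05,
        1.18140786e+00, -1.78469033e-01]), 'qd': array([ 0.00086023, -0.0043077 , -0.0028084 , -0.0001338 ,  0.00031959,
        0.00098196]), 'tau': array([ 1.17890530e-03, -4.42742836e+01, -1.78276026e+01, -2.15643640e-04,
        5.61750654e-03, -9.84718270e-06]), 'tcp_pos': array([6.24440590e-01, 1.35040737e-04, 2.30532632e-01]), 'tool_rot': array([ 7.07125304e-01,  7.07087731e-01, -4.78852692e-04, -7.18691000e-04]), 'force': array([0.11235493, 0.04185017, 0.44056751]), 'ft_torque': array([-0.00752728,  0.00372382,  0.05063143]), 'finger_gap': 0.9991235461016995}
```

View pics/scene0.png

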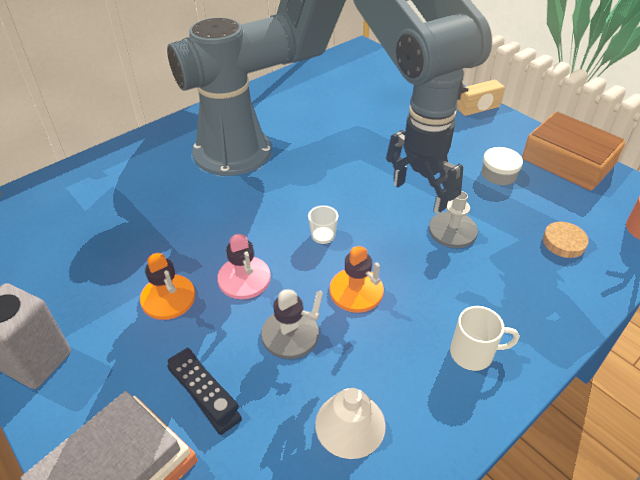

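View pics/side0.png

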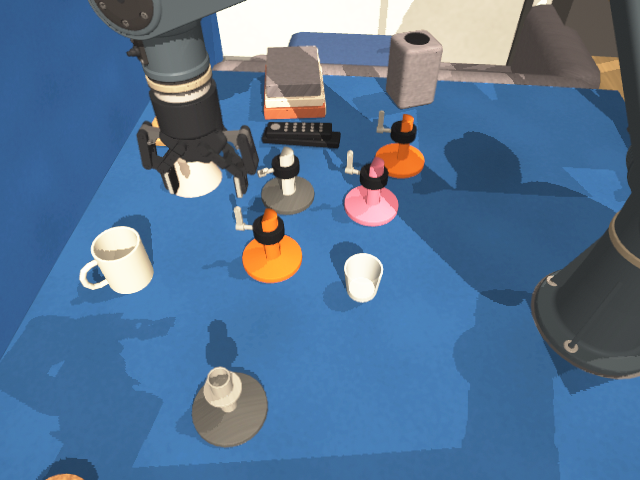

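View pics/wrist0.png

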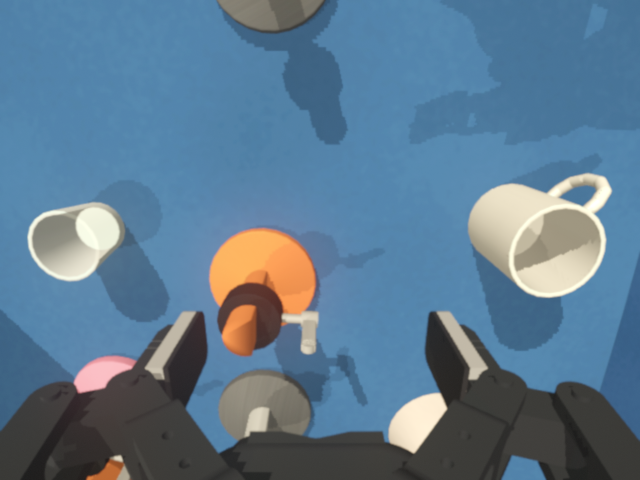

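Candidates: dark-grey foot with bright stem and black collar at scene (290,325) / side (288,180). The others are two orange ones at scene (168,290) and (357,285), a pink one at (243,272), and a candle holder with no collar at scene (455,225). Only the grey one matches the lamp_foot. I'll confirm in a crop.

```bash
python3 - <<'E'
from h import *
crop('scene0',240,260,360,370,5,'c_scene0'); crop('side0',240,130,330,220,6,'c_side0')
print(atz('scene0',(290,331),.02),atz('side0',(288,194),.02))
for n,f in(('scene0',(358,290)),('side0',(272,258)),('scene0',(453,228)),('side0',(230,408)),('scene0',(243,276)),('scene0',(168,295))): print(n,f,atz(n,f,.02))
E
```

```text
[ 0.56884947 -0.25587474  0.02      ] [ 0.5583293  -0.23943014  0.02      ]
scene0 (358, 290) [ 0.58129752 -0.09020407  0.02      ]
side0 (272, 258) [ 0.56448212 -0.07009743  0.02      ]
scene0 (453, 228) [0.59274328 0.19446368 0.02      ]
side0 (230, 408) [0.58151106 0.21005909 0.02      ]
scene0 (243, 276) [ 0.39840865 -0.2427023   0.02      ]
scene0 (168, 295) [ 0.34043298 -0.38560438  0.02      ]
```

View pics/c_scene0.png

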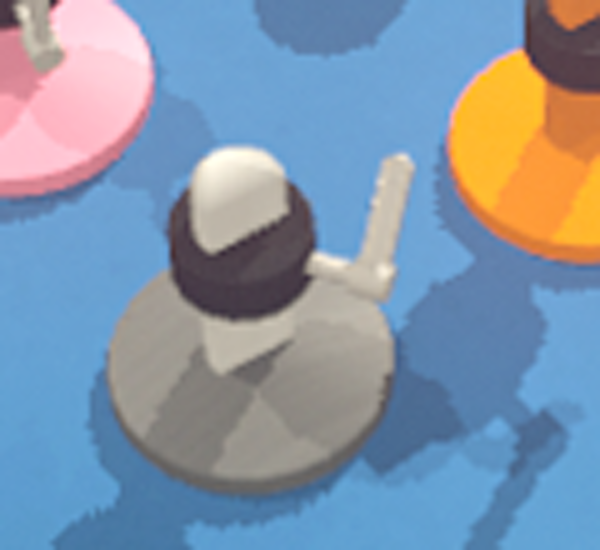

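View pics/c_side0.png

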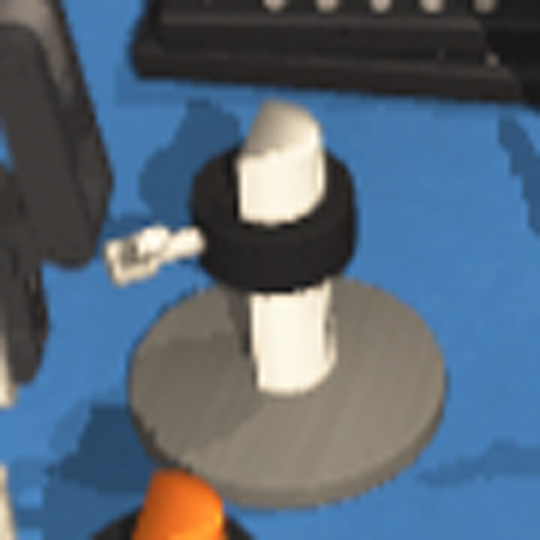

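Emit:
servo_tool --pt "-38 -9 0 0 0 0 1" --pt "-38 -9 0 0 0 0 1" --pt "-38 -9 0 0 0 0 1" --pt "-38 -9 0 0 0 0 1" --pt "-38 -9 0 0 0 0 1" --pt "-38 -9 0 0 0 0 1" --pt "-20 -8 0 0 0 0 1" --pt "0 0 0 0 0 0 1"

```text
t: 0.82
tcp_pos: [0.5607, -0.2546, 0.2268]
tool_rot: [0.704, 0.71, -0.001, -0.002]
force: [-0.2, 0.1, 0.0]
finger_gap: 1.004
```

```bash
python3 - <<'E'
from h import *
snap('wrist','w1');s=manip.sense();print(s['t'],s['tcp_pos'],s['tool_rot'],s['q'])
snap('scene','s1')
E
```

```text
0.8667 [ 0.56124787 -0.25310874  0.22678658] [ 7.03649732e-01  7.10542278e-01 -2.75078030e-04 -2.57898359e-03] [-6.05119382e-01  5.21816112e-01  1.45797628e+00  3.89733019e-04
  1.16697513e+00 -6.15021052e-01]
```

View pics/w1.png

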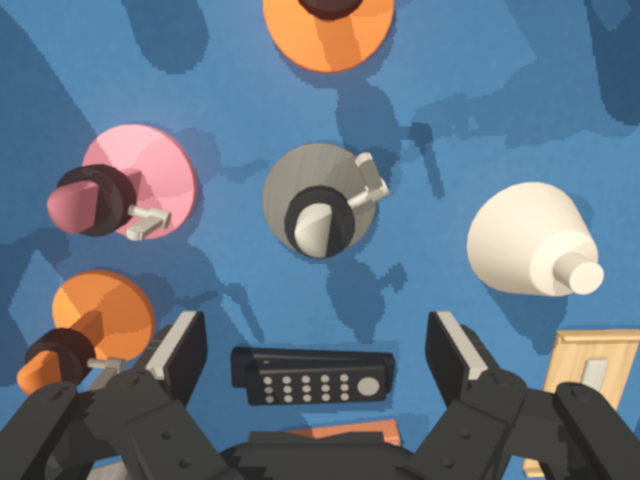

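```bash
python3 - <<'E'
from h import *
crop('w1',250,130,400,270,5,'c_w1')
E
```

```text
(no output)
```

View pics/c_w1.png

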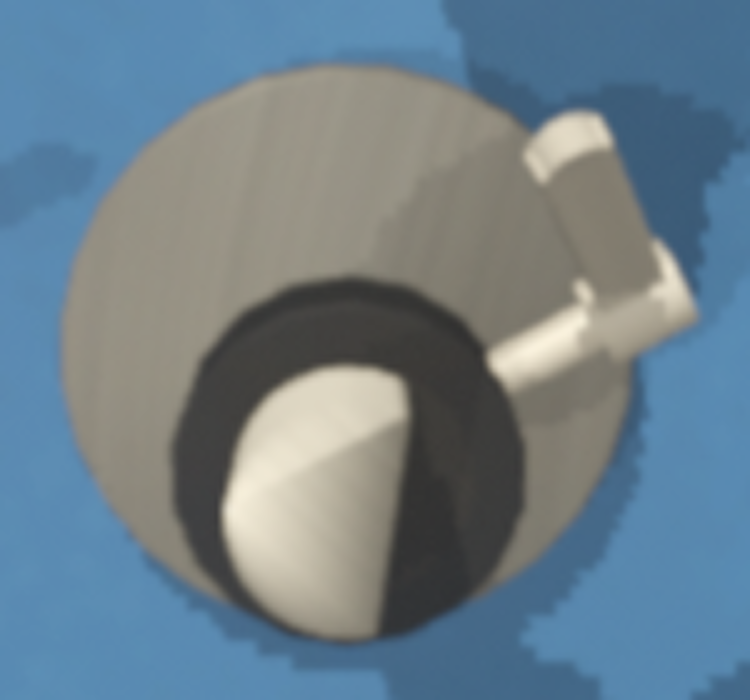

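```bash
cat > m.py <<'E'
from h import *
def fitc(f,pts,z):
    P=np.array([atz(f,p,z)[:2] for p in pts]); A=np.c_[2*P,np.ones(len(P))]; s=np.linalg.lstsq(A,(P**2).sum(1),rcond=None)[0]
    return s[:2],np.sqrt(s[2]+s[0]**2+s[1]**2)
c=lambda l:[(250+(x+.5)/5-.5,130+(y+.5)/5-.5) for x,y in l]
E
python3 - <<'E'
from m import *
print('foot',fitc('w1',c([(62,340),(95,220),(170,130),(270,80),(360,66),(450,80),(525,127)]),.02), )
print('footR',fitc('w1',c([(62,340),(95,220),(170,130),(270,80),(360,66),(450,80),(632,380),(600,480),(560,540)]),.02))
print('stemtop',fitc('w1',c([(224,515),(245,575),(290,622),(340,641),(235,470)]),.116))
print('collar94',fitc('w1',c([(178,425),(205,360),(260,315),(320,298),(380,298),(440,318),(490,365),(520,430),(523,480)]),.094))
a,b=[atz('w1',p,.116) for p in c([(409,412),(378,636)])]; d=b-a; print('chord',a,b,np.linalg.norm(d),'normal deg',np.degrees(np.arctan2(d[0],-d[1])))
p,q=[atz('w1',x,.082) for x in c([(502,373),(683,290)])]; print('screw',p,q,np.degrees(np.arctan2(*(q-p)[1::-1])))
E
```

```text
foot (array([ 0.56454305, -0.251055  ]), np.float64(0.053603199630807126))
footR (array([ 0.5643027 , -0.25059767]), np.float64(0.05321618117055809))
stemtop (array([ 0.56571892, -0.25161657]), np.float64(0.018865810287579915))
collar94 (array([ 0.56365377, -0.25114203]), np.float64(0.02626739045813089))
chord [ 0.57179635 -0.23698608  0.116     ] [ 0.56813132 -0.26951637  0.116     ] 0.03273610422241965 normal deg -6.428117611552391
screw [ 0.58727178 -0.23901214  0.082     ] [ 0.61424699 -0.22585004  0.082     ] 26.00929548734379
```

Emit:
servo_tool --pt "2 3 0 0 0 0.122 1" --pt "0 0 0 0 0 0.122 1" --pt "0 0 0 0 0 0.122 1" --pt "0 0 0 0 0 0.122 1" --pt "0 0 0 0 0 0.122 1" --pt "0 0 0 0 0 0.122 1" --pt "0 0 0 0 0 0.122 1" --pt "0 0 0 0 0 0.122 1" --pt "0 0 0 0 0 0.122 1" --pt "0 0 0 0 0 0 1"

```text
t: 1.75
tcp_pos: [0.568, -0.227, 0.225]
tool_rot: [0.974, 0.227, -0.002, -0.009]
force: [0.7, -0.4, -0.2]
finger_gap: 0.999
```

```bash
cat >> h.py <<'E'
from scipy.spatial.transform import Rotation as R
def st():
    s=manip.sense(); r=R.from_quat(s['tool_rot']).as_matrix()
    print('t',round(s['t'],2),'tcp',s['tcp_pos'].round(4),'xyaw',np.degrees(np.arctan2(r[1,0],r[0,0])).round(2),'z',r[:,2].round(4),'F',s['force'].round(2),'M',s['ft_torque'].round(3),'gap',round(s['finger_gap'],3)); return s,r
def to(p):
    s,r=st(); print('tool mm',(r.T@(np.array(p)-s['tcp_pos'])*1000).round(1),'tilt fix',)
E
python3 - <<'E'
from h import *
snap('wrist','w2');to([.564,-.251,.06])
crop('w2',200,80,440,280,3,'c_w2')
E
```

```text
t 1.8 tcp [ 0.568  -0.2267  0.225 ] xyaw 26.47 z [-0.0087  0.0169 -0.9998] F [ 0.77  1.22 -1.04] M [ 0.004  0.06  -0.01 ] gap 0.999
tool mm [-14.4  23.1 164.5] tilt fix
```

View pics/c_w2.png

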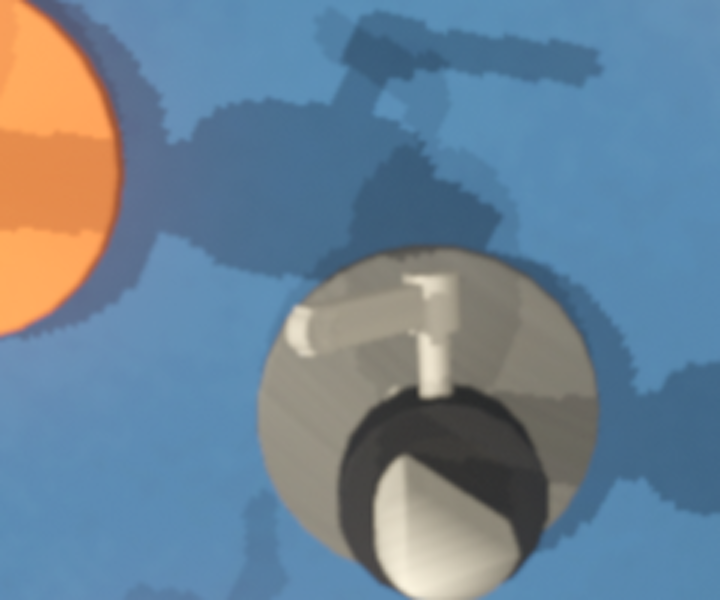

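```bash
cat > ov.py <<'E'
from h import *
def ov(f,out,x0,y0,x1,y1,s,cx,cy,flat,scr,lev=None):
    im=cv2.imread(f'pics/{f}.png')[y0:y1,x0:x1]; im=cv2.resize(im,None,fx=s,fy=s,interpolation=cv2.INTER_CUBIC)
    C=np.array([cx,cy,0]); F=np.radians(flat); S=np.radians(scr)
    def line(P,col):
        p=proj(f,np.array(P)+C); p=((p-[x0,y0]+.5)*s-.5)
        cv2.polylines(im,[np.round(p*8).astype(np.int32)],False,col,1,cv2.LINE_AA,3)
    def circ(r,z,a=np.linspace(0,2*np.pi,60)): return np.c_[r*np.cos(a),r*np.sin(a),0*a+z]
    h=np.arccos(6/17)
    for z,col in((.116,(0,0,255)),(.094,(0,255,255))):
        D=circ(.017,z,np.linspace(F+h,F+2*np.pi-h,50)); line(np.vstack([D,D[:1]]),col)
    line(circ(.027,.094),(0,255,0)); line(circ(.055,.02),(255,0,255))
    u=np.array([np.cos(S),np.sin(S),0]); t=np.array([-u[1],u[0],0])
    for k in(-.004,.004): line([u*.027+t*k+[0,0,.082],u*.05+t*k+[0,0,.082]],(255,0,0))
    if lev is not None:
        w=t*np.sin(lev)+np.array([0,0,np.cos(lev)]); n=np.cross(u,w)
        for r in (.047,.053):
            b=u*r+[0,0,.082]; line([b+n*.0055,b+w*.046+n*.0055,b+w*.046-n*.0055,b-n*.0055],(0,140,255))
    cv2.imwrite(f'pics/{out}.png',im)
E
python3 - <<'E'
from ov import *
ov('w2','o_w2',240,150,420,285,4.4,.564,-.251,-7,27,.85)
ov('w1','o_w1',250,130,400,270,4,.564,-.251,-7,27,.85)
E
```

```text
(no output)
```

View pics/o_w2.png

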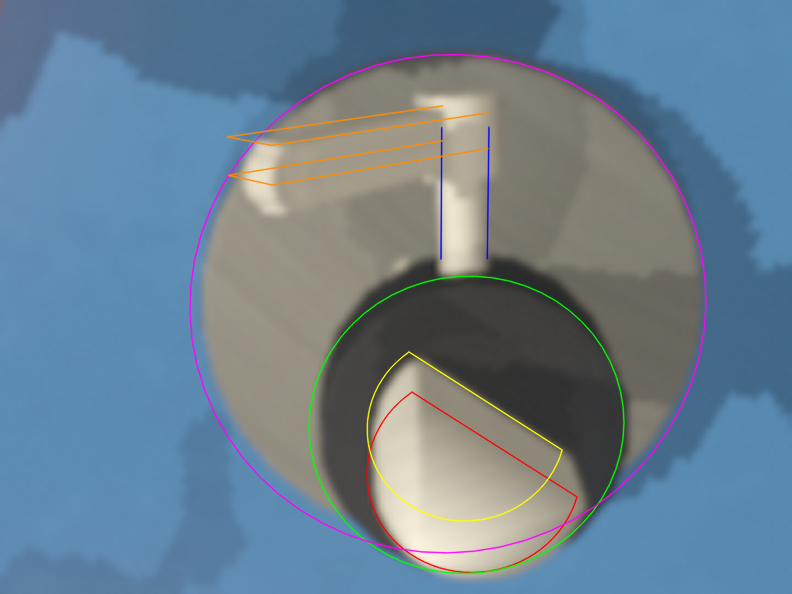

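View pics/o_w1.png

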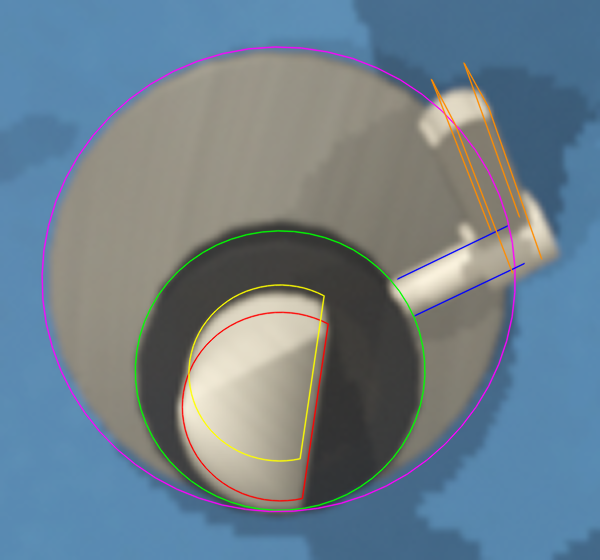

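```bash
cat >> h.py <<'E'
def plan(p,xyaw):
    s,r=st(); a=np.radians(xyaw); D=np.array([[np.cos(a),np.sin(a),0],[np.sin(a),-np.cos(a),0],[0,0,-1.]])
    print('mm',(r.T@(np.array(p)-s['tcp_pos'])*1000).round(1),'rot',R.from_matrix(r.T@D).as_rotvec().round(4))
E
python3 -c "
from h import *
plan([.5645,-.251,.225],27)"
```

```text
t 1.8 tcp [ 0.568  -0.2267  0.225 ] xyaw 26.47 z [-0.0087  0.0169 -0.9998] F [ 0.77  1.22 -1.04] M [ 0.004  0.06  -0.01 ] gap 0.999
mm [-14.   20.2  -0.4] rot [-0.019   0.0002 -0.0092]
```

Emit:
servo_tool --pt "-14 20 0 -0.019 0 -0.009 1" --pt "0 0 0 0 0 0 1" --pt "0 0 0 0 0 0 1"

```text
t: 2.05
tcp_pos: [0.5654, -0.2467, 0.2244]
tool_rot: [0.971, 0.241, -0.0, -0.001]
force: [-0.3, 0.3, 0.5]
finger_gap: 0.997
```

```bash
python3 -c "
from h import *
plan([.5645,-.251,.06],27)"
```

```text
t 2.05 tcp [ 0.5654 -0.2467  0.2244] xyaw 27.9 z [-4.0e-04  1.1e-03 -1.0e+00] F [-0.32  0.28  0.52] M [-0.018 -0.022  0.003] gap 0.997
mm [ -2.9   3.5 164.4] rot [-0.0012 -0.0002  0.0156]
```

Emit:
servo_tool --pt "-3 3.5 20 0 0 0.01 1" --pt "0 0 25 0 0 0 1" --pt "0 0 20 0 0 0 1" --pt "0 0 15 0 0 0 1" --pt "0 0 10 0 0 0 1" --pt "0 0 0 0 0 0 1" --pt "0 0 0 0 0 0 1"

```text
t: 2.63
tcp_pos: [0.5678, -0.2464, 0.1332]
tool_rot: [0.97, 0.244, 0.002, -0.0]
force: [-0.1, -0.6, 0.2]
finger_gap: 1.002
```

```bash
python3 -c "
from ov import *
plan([.5645,-.251,.06],27)
snap('wrist','w3'); snap('scene','s3')
ov('w3','o_w3',190,150,450,340,3,.5645,-.251,-7,27,.95)
"
```

```text
t 2.63 tcp [ 0.5678 -0.2464  0.1332] xyaw 28.25 z [ 0.0041  0.0011 -1.    ] F [-0.12 -0.59  0.17] M [-0.016  0.01   0.02 ] gap 1.002
mm [-5.4  2.4 73.2] rot [ 0.0009 -0.0042  0.0218]
```

View pics/w3.png

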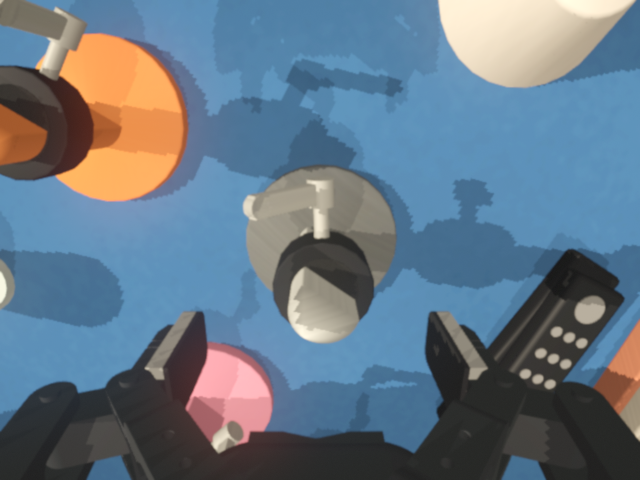

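View pics/o_w3.png

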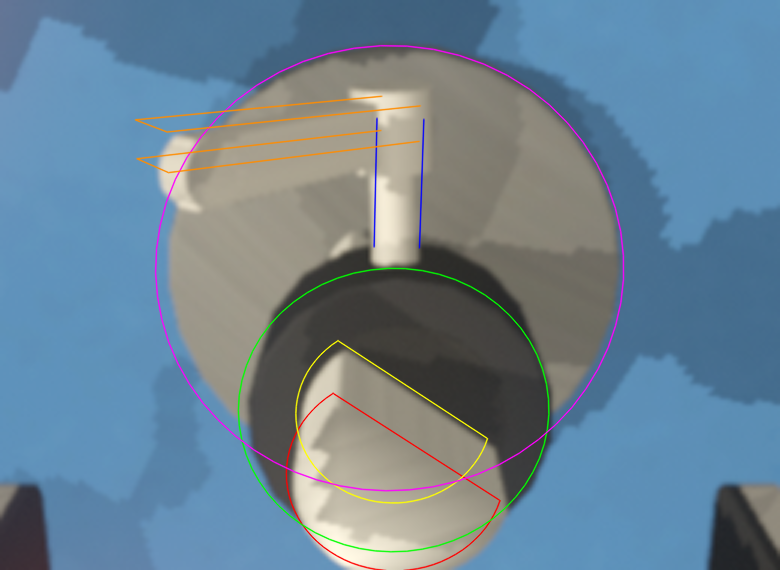

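View pics/s3.png

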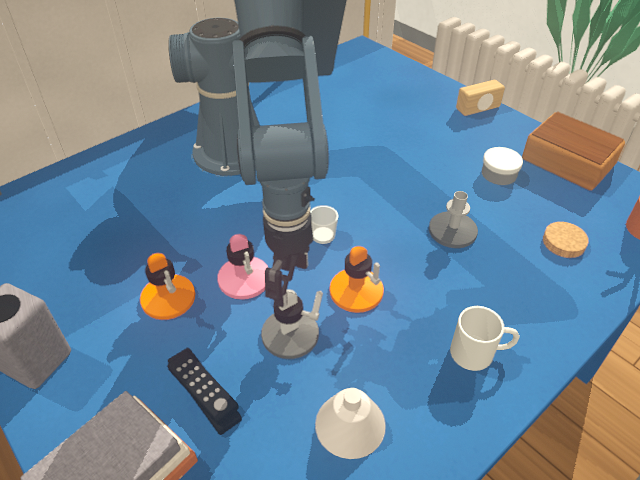

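Emit:
servo_tool --pt "-5.5 3.5 0 0.001 -0.004 0.02 1" --pt "0 0 0 0 0 0 1" --pt "0 0 0 0 0 0 1"

```text
t: 2.98
tcp_pos: [0.5662, -0.2538, 0.1368]
tool_rot: [0.972, 0.234, 0.002, 0.003]
force: [-0.2, -0.2, 0.1]
finger_gap: 1.001
```

```bash
python3 -c "
from ov import *
plan([.5648,-.252,.06],27)
"
```

```text
t 2.98 tcp [ 0.5662 -0.2538  0.1368] xyaw 27.02 z [ 0.0053 -0.0039 -1.    ] F [-0.18 -0.24  0.12] M [0.007 0.058 0.033] gap 1.001
mm [-0.6 -2.7 76.8] rot [ 0.0059 -0.0029  0.0003]
```

Emit:
servo_tool --pt "0 -2.5 10 0.006 -0.003 0 1" --pt "0 0 12 0 0 0 1" --pt "0 0 12 0 0 0 1" --pt "0 0 0 0 0 0 1"

```text
t: 3.32
tcp_pos: [0.5661, -0.2528, 0.1023]
tool_rot: [0.972, 0.233, 0.002, 0.002]
force: [-0.3, 1.4, -0.2]
finger_gap: 1.003
```

```bash
python3 -c "
from ov import *
plan([.5648,-.252,.06],27)
"
```

```text
t 3.32 tcp [ 0.5661 -0.2528  0.1023] xyaw 26.96 z [ 0.0038 -0.0025 -1.    ] F [-0.26  1.44 -0.17] M [-0.019 -0.021  0.045] gap 1.003
mm [-0.9 -1.5 42.3] rot [ 0.0039 -0.0023 -0.0007]
```

Emit:
servo_tool --pt "-1 -1.5 12 0.004 -0.002 0 1" --pt "0 0 12 0 0 0 1" --pt "0 0 12 0 0 0 1" --pt "0 0 4 0 0 0 1" --pt "0 0 0 0 0 0 1"

```text
t: 3.73
tcp_pos: [0.5635, -0.2512, 0.0562]
tool_rot: [0.972, 0.233, -0.001, -0.001]
force: [0.3, 0.1, -0.6]
finger_gap: 1.002
```

```bash
python3 -c "
from ov import *
plan([.5648,-.252,.06],27)
snap('wrist','w4'); snap('scene','s4')
crop('s4',220,230,360,370,4,'c_s4')
"
```

```text
t 3.73 tcp [ 0.5635 -0.2512  0.0562] xyaw 26.97 z [-0.0029  0.0024 -1.    ] F [ 0.33  0.09 -0.58] M [0.012 0.055 0.001] gap 1.002
mm [ 0.8  1.3 -3.8] rot [-0.0034  0.0015 -0.0006]
```

View pics/w4.png

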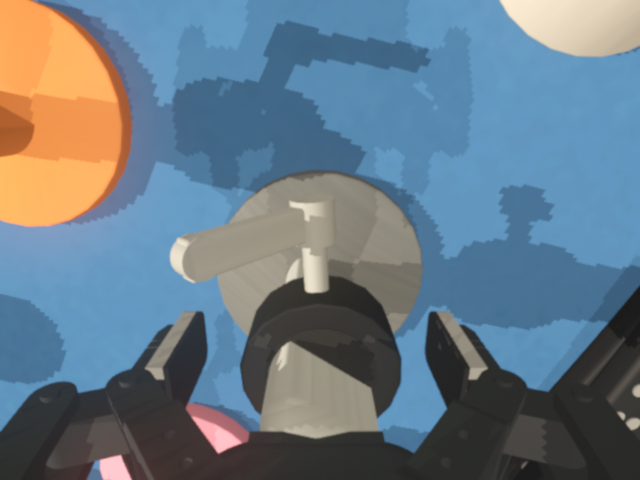

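View pics/c_s4.png

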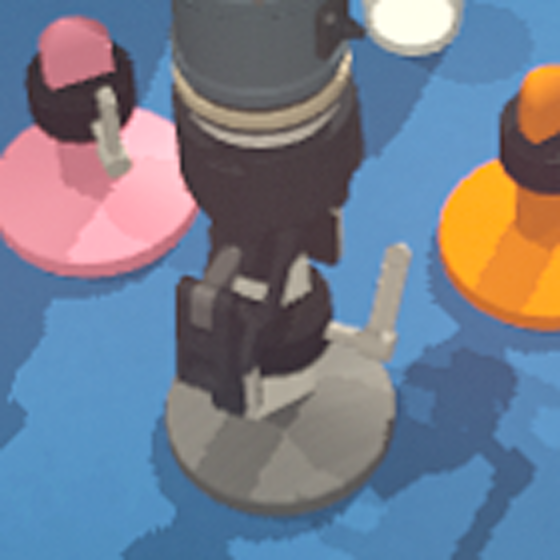

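Emit:
servo_tool --pt "0.5 1 -2 -0.003 0.001 0 0.4" --pt "0 0 0 0 0 0 0.2" --pt "0 0 0 0 0 0 0" --pt "0 0 0 0 0 0 -0.2" --pt "0 0 0 0 0 0 -0.4" --pt "0 0 0 0 0 0 -0.4" --grip_force 35

```text
t: 4.33
tcp_pos: [0.5654, -0.2522, 0.0609]
tool_rot: [0.972, 0.233, 0.001, 0.001]
force: [0.3, -0.3, -2.3]
finger_gap: 0.624
```

```bash
python3 -c "
from ov import *
plan([.5648,-.252,.06],27)
snap('wrist','w5')
"
```

```text
t 4.33 tcp [ 0.5654 -0.2522  0.0609] xyaw 26.95 z [ 0.0024 -0.0013 -1.    ] F [ 0.3  -0.3  -2.25] M [0.058 0.07  0.026] gap 0.624
mm [-0.5 -0.4  0.9] rot [ 0.0023 -0.0016 -0.0009]
```

View pics/w5.png

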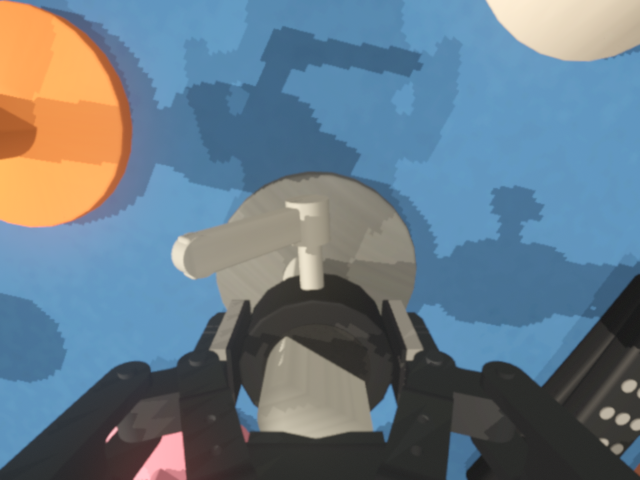

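Emit:
servo_tool --pt "0 0 0 0 0 0.06 -0.4" --pt "0 0 0 0 0 0.06 -0.4" --pt "0 0 0 0 0 0.06 -0.4" --pt "0 0 0 0 0 0.06 -0.4" --grip_force 35

```text
t: 4.72
tcp_pos: [0.5657, -0.2528, 0.0609]
tool_rot: [0.994, 0.111, 0.001, 0.001]
force: [1.0, -1.2, -2.7]
finger_gap: 0.621
```

```bash
python3 -c "
from ov import *
plan([.5654,-.2522,.06],-7)
"
```

```text
t 4.72 tcp [ 0.5657 -0.2528  0.0609] xyaw 12.77 z [ 0.0027 -0.0027 -1.    ] F [ 0.98 -1.16 -2.66] M [0.104 0.    0.124] gap 0.621
mm [-0.1 -0.7  0.9] rot [ 0.0029 -0.0026  0.3451]
```

Emit:
servo_tool --pt "0 -0.5 0 0.002 -0.002 0.06 -0.4" --pt "0 0 0 0 0 0.06 -0.4" --pt "0 0 0 0 0 0.06 -0.4" --pt "0 0 0 0 0 0.06 -0.4" --pt "0 0 0 0 0 0.05 -0.4" --pt "0 0 0 0 0 0 -0.4" --grip_force 35

```text
t: 5.22
tcp_pos: [0.5657, -0.2537, 0.0608]
tool_rot: [0.999, -0.04, 0.0, 0.002]
force: [-0.1, -0.4, -2.3]
finger_gap: 0.617
```

```bash
python3 -c "
from ov import *
plan([.5654,-.2522,.06],-7)
snap('wrist','w6');snap('scene','s6')
crop('s6',220,230,360,370,4,'c_s6')
"
```

```text
t 5.22 tcp [ 0.5657 -0.2537  0.0608] xyaw -4.63 z [ 5.0e-04 -3.2e-03 -1.0e+00] F [-0.06 -0.38 -2.26] M [ 0.185 -0.052 -0.163] gap 0.617
mm [-0.4 -1.5  0.8] rot [ 0.0031 -0.0009  0.0413]
```

View pics/w6.png

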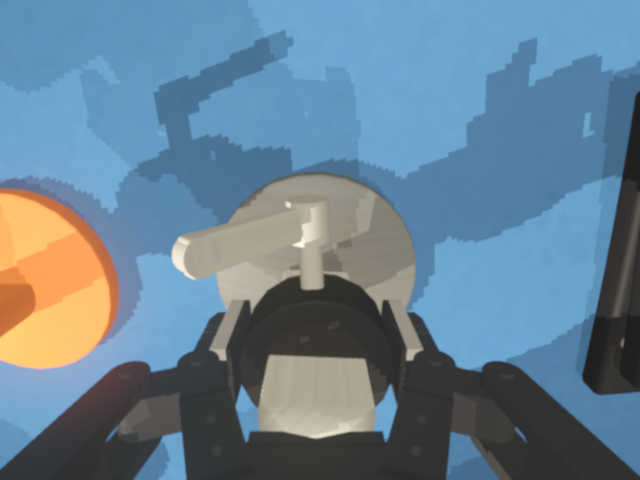

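View pics/c_s6.png

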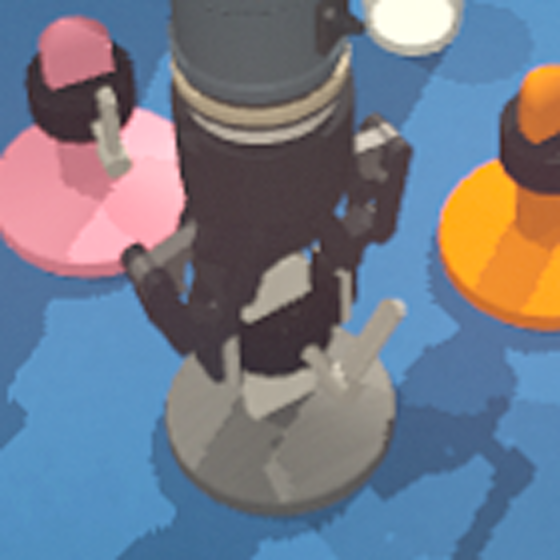

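```bash
python3 -c "
from ov import *
crop('w6',235,190,405,440,2.4,'c1'); crop('w6',245,330,395,400,5,'c2'); crop('w6',270,180,360,300,5,'c3')
"
```

```text
(no output)
```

View pics/c2.png

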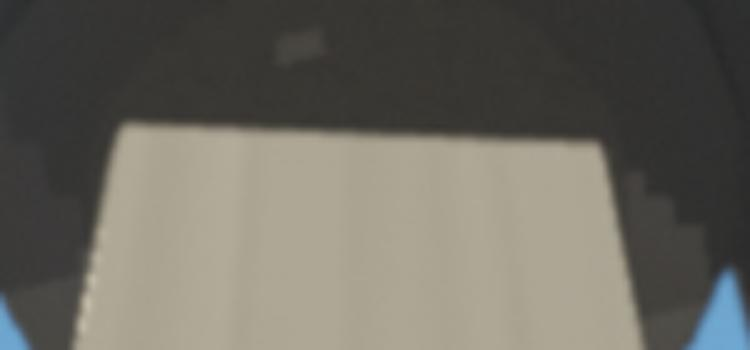

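View pics/c3.png

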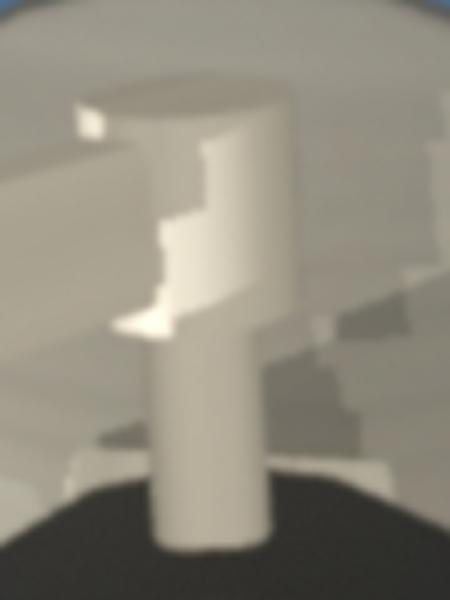

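```bash
cat > ang.py <<'E'
from h import *
def ang(f,A,B,scr):
    a,b=atz(f,A,.094),atz(f,B,.094); d=b-a; n=np.array([-d[1],d[0]])/np.linalg.norm(d[:2]); m=((a+b)/2)[:2]; ax=m-.006*n
    fl=np.degrees(np.arctan2(n[1],n[0])); print('chord',np.linalg.norm(d)*1000,'flat deg',fl,'axis',ax)
    P=[atz(f,p,.082)[:2] for p in scr]; v=P[1]-P[0]; print('screw line deg',np.degrees(np.arctan2(v[1],v[0])))
    for p in P: w=p-ax; print('from axis r,deg',np.linalg.norm(w)*1000,np.degrees(np.arctan2(w[1],w[0])))
E
python3 -c "
from ang import *
c=lambda x0,y0,x,y:(x0+(x+.5)/5-.5,y0+(y+.5)/5-.5)
ang('w6',c(245,330,122,124),c(245,330,602,142),[c(270,180,212,530),c(270,180,206,360)])
st()"
```

```text
chord 32.37419846377962 flat deg -7.259089783953269 axis [ 0.56322234 -0.25286994]
screw line deg -2.9538737468515155
from axis r,deg 26.589119724805876 -1.4741727619055338
from axis r,deg 39.17482094585095 -1.9496167596911789
t 5.32 tcp [ 0.5657 -0.2537  0.0608] xyaw -4.52 z [ 6.0e-04 -3.2e-03 -1.0e+00] F [-1.02 -0.48 -1.33] M [ 0.117 -0.092 -0.116] gap 0.623
```

Emit:
servo_tool --pt "0 -0.5 0 0.003 0 0.045 -0.4" --pt "0 0 0 0 0 0.04 -0.4" --pt "0 0 0 0 0 0 -0.4" --pt "0 0 0 0 0 0 -0.4" --grip_force 35

```text
t: 5.65
tcp_pos: [0.5657, -0.2539, 0.0608]
tool_rot: [0.997, -0.08, 0.001, 0.001]
force: [-0.4, -0.1, -2.2]
finger_gap: 0.623
```

```bash
python3 -c "
from ov import *
plan([.5654,-.2522,.06],-7)
snap('wrist','w7')
crop('w7',245,330,395,400,5,'c2'); crop('w7',270,180,360,300,5,'c3')
a=cv2.imread('pics/c2.png');b=cv2.imread('pics/c3.png')[300:];m=np.zeros((660,750,3),np.uint8);m[:350]=a;m[355:655,:450]=b;cv2.imwrite('pics/c7.png',m[:600])
cv2.imwrite('pics/c7.png',m)
"
```

```text
t 5.65 tcp [ 0.5657 -0.2539  0.0608] xyaw -9.22 z [ 9.0e-04 -1.6e-03 -1.0e+00] F [-0.4  -0.12 -2.16] M [ 0.001 -0.024 -0.097] gap 0.623
mm [-0.5 -1.7  0.8] rot [ 0.0014 -0.0011 -0.0387]
```

View pics/c2.png

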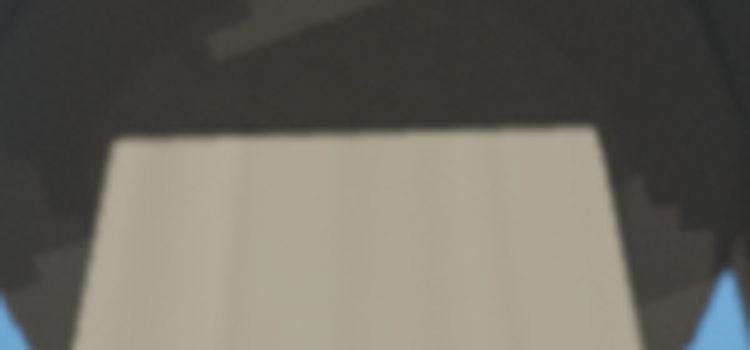

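View pics/c3.png

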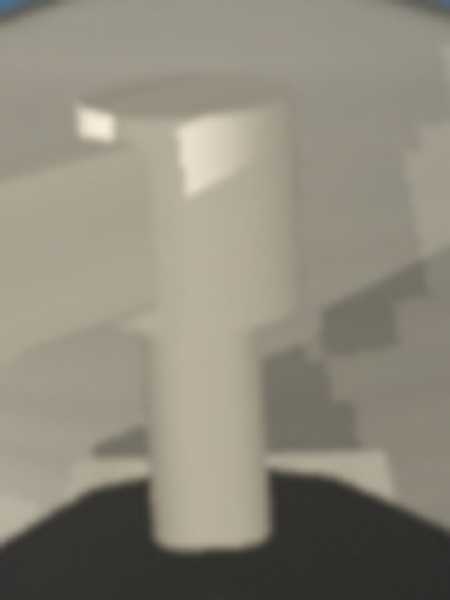

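```bash
cat > meas.py <<'E'
from ang import *
def meas(f,rows=(254,286)):
    g=cv2.GaussianBlur(cv2.cvtColor(cv2.imread(f'pics/{f}.png'),cv2.COLOR_BGR2GRAY).astype(float),(3,3),0)
    # flat lower edge: per column max vertical gradient
    xs=np.arange(278,358); ys=[]
    for x in xs:
        d=np.diff(g[345:372,x]); k=d.argmax(); ys.append(345.5+k+(0.5*(d[k-1]-d[k+1])/(d[k-1]-2*d[k]+d[k+1]) if 0<k<len(d)-1 else 0))
    p=np.polyfit(xs,ys,1); r=np.array(ys)-np.polyval(p,xs); ok=abs(r)<.6; p=np.polyfit(xs[ok],np.array(ys)[ok],1); print('edge n',ok.sum(),'std',r[ok].std())
    # corner columns by extrapolation not needed: use endpoints of the bright run just below edge
    L=[];
    K=np.polyval(p,[270,365]);
    row=lambda dy:[g[int(round(np.polyval(p,x)+dy)),x] for x in range(255,380)]
    v=np.array(row(3)); d=np.diff(v); xl=255.5+d[:40].argmax(); xr=255.5+60+d[60:].argmin(); print('corners x',xl,xr)
    A=(xl,np.polyval(p,xl)); B=(xr,np.polyval(p,xr))
    # screw edges
    mid=[]
    for y in range(*rows):
        s=g[y,285:340]; d=np.diff(s); l=d[8:22]; 
        mid.append((y,285.5+8+abs(l).argmax(),285.5+30+abs(d[30:45]).argmax()))
    mid=np.array(mid); print(mid[::5].tolist())
    m=np.polyfit(mid[:,0],(mid[:,1]+mid[:,2])/2,1)
    ang(f,A,B,[(np.polyval(m,y),y) for y in (285,254)])
E
python3 -c "
from meas import *
meas('w6');meas('w7')"
```

```text
edge n 80 std 0.07891804305518663
corners x 267.5 365.5
[[254.0, 300.5, 321.5], [259.0, 300.5, 321.5], [264.0, 299.5, 321.5], [269.0, 300.5, 322.5], [274.0, 301.5, 322.5], [279.0, 299.5, 323.5], [284.0, 300.5, 323.5]]
chord 33.0554262208869 flat deg -7.463237874753209 axis [ 0.56322959 -0.25268397]
screw line deg -3.3154334117167257
from axis r,deg 26.82212542530415 -1.6385400586616166
from axis r,deg 38.312536311936405 -2.141546906418423
edge n 80 std 0.07377205838671798
corners x 266.5 364.5
[[254.0, 300.5, 321.5], [259.0, 300.5, 321.5], [264.0, 300.5, 321.5], [269.0, 299.5, 322.5], [274.0, 301.5, 322.5], [279.0, 299.5, 323.5], [284.0, 300.5, 323.5]]
chord 33.029073802884724 flat deg -7.543410718940338 axis [ 0.56321812 -0.25274159]
screw line deg -7.9029638688892465
from axis r,deg 26.824731534796694 -6.078413984914284
from axis r,deg 38.31452187397318 -6.625671594585851
```

Emit:
servo_tool --pt "0 0 0 0 0 0 -0.1" --pt "0 0 0 0 0 0 0.4" --pt "0 0 0 0 0 0 1" --pt "0 0 0 0 0 0 1" --pt "0 0 0 0 0 0 1" --pt "0 0 -12 0 0 0 1" --pt "0 0 -20 0 0 0 1" --pt "0 0 -25 0 0 0 1" --pt "0 0 -20 0 0 0 1" --pt "0 0 0 0 0 0 1" --pt "0 0 0 0 0 0 1"

```text
t: 6.62
tcp_pos: [0.5666, -0.2542, 0.1459]
tool_rot: [0.997, -0.078, 0.002, 0.002]
force: [-0.9, 0.4, -0.2]
finger_gap: 1.003
```

```bash
python3 -c "
from ov import *
plan([.5632,-.2527,.2],-7.5)
snap('wrist','w8');snap('scene','s8')
ov('w8','o_w8',190,120,450,310,3,.5637,-.252,-7.5,-7.5,.95)
crop('s8',230,250,370,370,5,'c_s8')
"
```

```text
t 6.62 tcp [ 0.5666 -0.2542  0.1459] xyaw -8.9 z [ 0.0036 -0.0044 -1.    ] F [-0.91  0.41 -0.17] M [0.025 0.017 0.001] gap 1.003
mm [ -3.3  -0.8 -54.1] rot [ 0.0038 -0.0042 -0.0245]
```

View pics/o_w8.png

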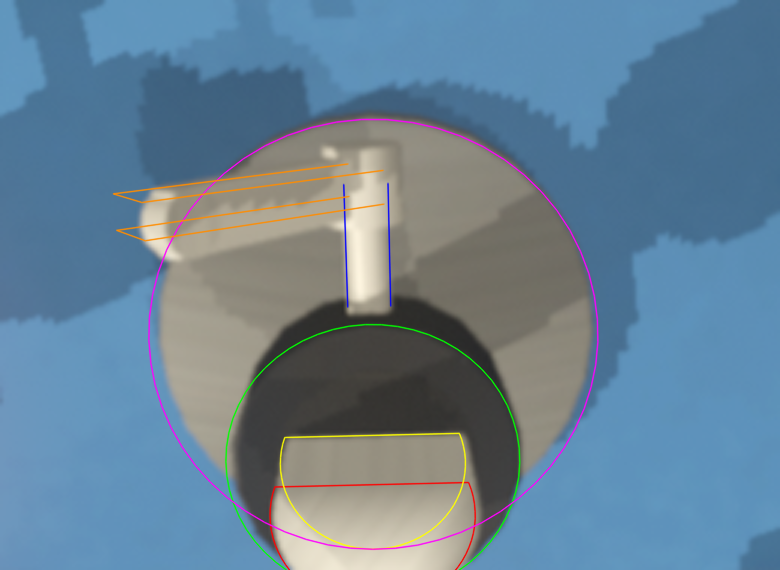

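View pics/c_s8.png

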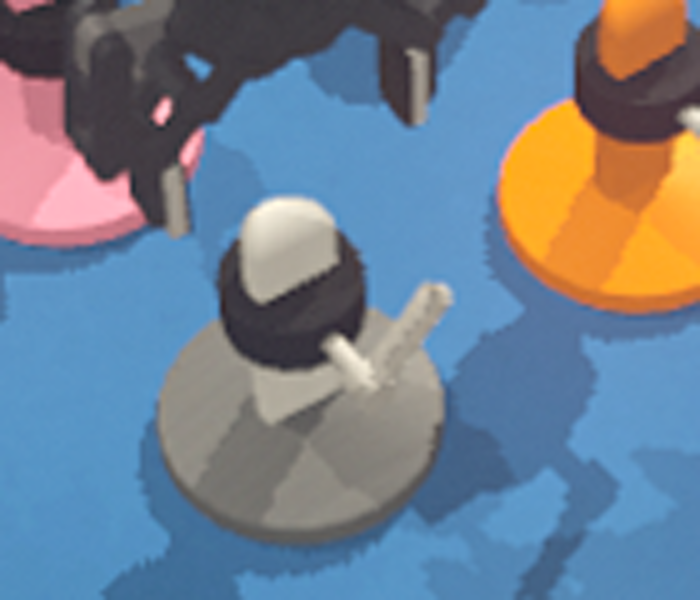

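```bash
python3 -c "
from ov import *
crop('w8',270,155,350,300,4,'c8');crop('w8',290,160,340,230,10,'c8b')
"
```

```text
(no output)
```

View pics/c8.png

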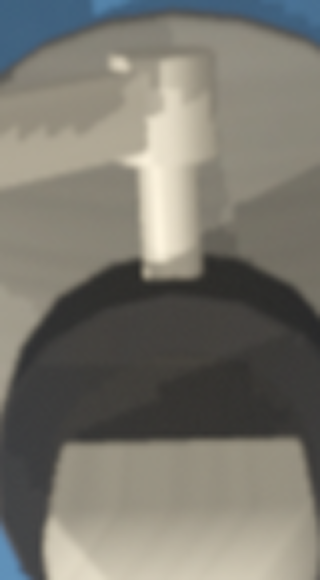

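View pics/c8b.png

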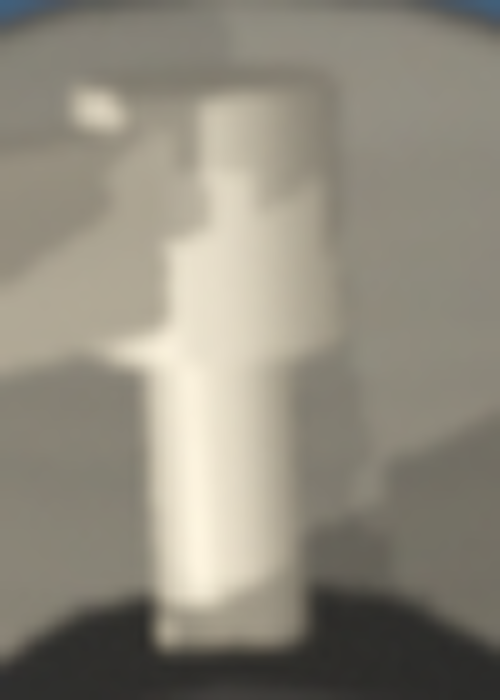

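```bash
python3 -c "
from ang import *
c=lambda x0,y0,s,x,y:(x0+(x+.5)/s-.5,y0+(y+.5)/s-.5)
ang('w8',c(270,155,4,62,442),c(270,155,4,301,438),[c(290,160,10,231,630),c(290,160,10,219,380)])
# perturb: flat edge via subpixel
g=cv2.GaussianBlur(cv2.cvtColor(cv2.imread('pics/w8.png'),6).astype(float),(3,3),0)
xs=np.arange(290,342);ys=[]
for x in xs:
    d=np.diff(g[258:274,x]);k=d.argmax();ys.append(258.5+k+.5*(d[k-1]-d[k+1])/(d[k-1]-2*d[k]+d[k+1]))
p=np.polyfit(xs,ys,1);a,b=[atz('w8',(x,np.polyval(p,x)),.094) for x in(286,345)];d=b-a;print(p,np.std(ys-np.polyval(p,xs)),'flat',np.degrees(np.arctan2(d[0],-d[1])))
"
```

```text
chord 32.652227178109946 flat deg -7.93262070136197 axis [ 0.56358381 -0.25275465]
screw line deg -6.381372542959671
from axis r,deg 26.56248251422052 -5.9019971347896245
from axis r,deg 40.78133020898384 -6.069138604116102
[-2.42066362e-02  2.72267820e+02] 0.07554997707057452 flat -7.473945290462247
```

Emit:
servo_tool --pt "-2 0 -10 0 0 -0.11 1" --pt "0 0 -10 0 0 -0.11 1" --pt "0 0 0 0 0 -0.11 1" --pt "0 0 0 0 0 -0.11 1" --pt "0 0 0 0 0 -0.11 1" --pt "0 0 0 0 0 -0.11 1" --pt "0 0 0 0 0 -0.11 1" --pt "0 0 0 0 0 0 1" --pt "0 0 0 0 0 0 1"

```text
t: 7.47
tcp_pos: [0.5578, -0.2496, 0.1541]
tool_rot: [0.948, 0.319, -0.006, -0.007]
force: [-0.5, -0.5, -0.1]
finger_gap: 0.996
```

```bash
python3 -c "
from ov import *
plan([.5636,-.2527,.2],-7.5)
snap('wrist','w9')
ov('w9','o_w9',220,120,420,290,4,.5637,-.252,-7.5,-7.5,.95)
crop('w9',240,150,400,290,5,'c9')
"
```

```text
t 7.47 tcp [ 0.5578 -0.2496  0.1541] xyaw 37.22 z [-0.0165  0.0094 -0.9998] F [-0.51 -0.51 -0.15] M [-0.02  -0.016 -0.023] gap 0.996
mm [  2.4   5.2 -46. ] rot [-0.0136  0.0139  0.7805]
```

View pics/c9.png

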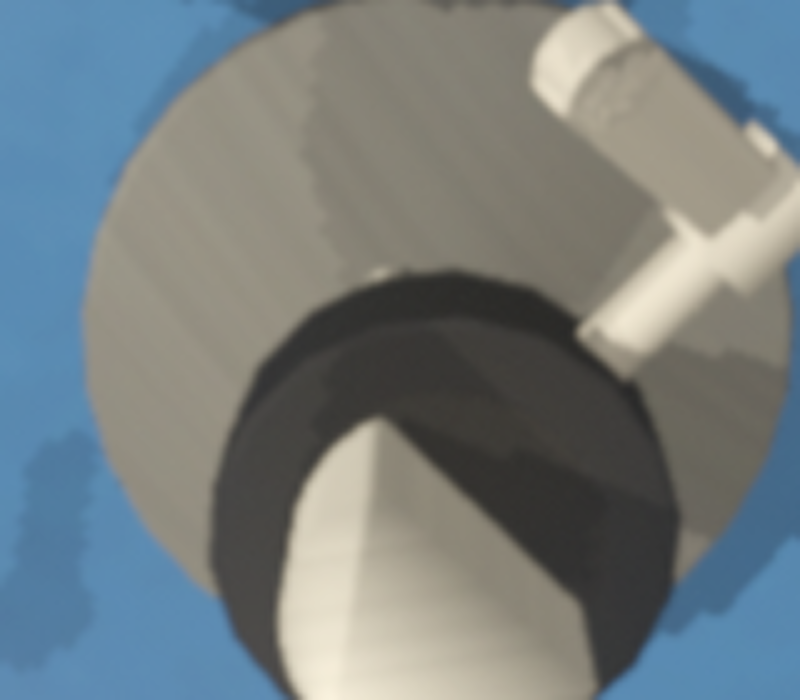

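View pics/o_w9.png

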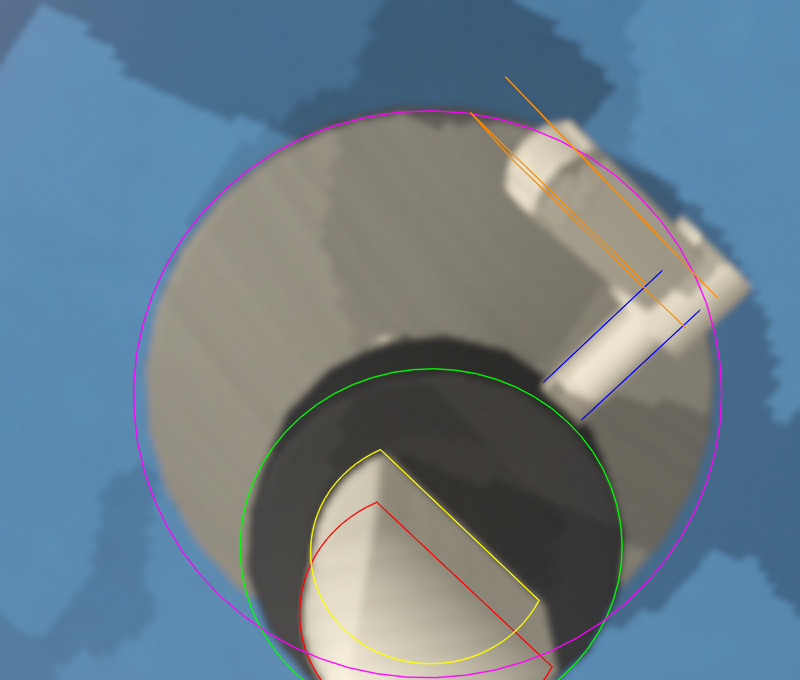

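```bash
python3 -c "
from ang import *
c=lambda x,y:(240+(x+.5)/5-.5,150+(y+.5)/5-.5)
ang('w9',c(382,417),c(580,600),[c(605,356),c(707,262)])
ang('w9',c(382,417),c(580,600),[c(580,335),c(678,241)])
ang('w9',c(382,417),c(580,600),[c(630,378),c(735,285)])
"
```

```text
chord 31.388740708625637 flat deg -6.686065020795143 axis [ 0.56389877 -0.25288   ]
screw line deg -7.873415934576001
from axis r,deg 26.496059699667306 -7.004799199030861
from axis r,deg 42.34622031246012 -7.32993450350342
chord 31.388740708625637 flat deg -6.686065020795143 axis [ 0.56389877 -0.25288   ]
screw line deg -6.915642509824259
from axis r,deg 26.495787232347514 1.4053762939352241
from axis r,deg 41.87358876110434 -1.6615919104120584
chord 31.388740708625637 flat deg -6.686065020795143 axis [ 0.56389877 -0.25288   ]
screw line deg -8.823111417442405
from axis r,deg 26.997285755456023 -15.504655728044586
from axis r,deg 43.00242054513327 -13.012071734412084
```

Emit:
servo_tool --pt "0 0 -10 0 0 0.11 -0.5" --pt "0 0 0 0 0 0.11 -1" --pt "0 0 0 0 0 0.11 -1" --pt "0 0 0 0 0 0.11 -1" --pt "0 0 0 0 0 0.11 -1" --pt "0 0 0 0 0 0.11 -1" --pt "0 0 0 0 0 0.11 -1" --pt "0 0 0 0 0 0 -1" --pt "0 0 0 0 0 0 -1"

```text
t: 8.27
tcp_pos: [0.5556, -0.2483, 0.1597]
tool_rot: [0.996, -0.088, -0.013, -0.006]
force: [-0.6, 0.3, -0.1]
finger_gap: -0.001
```

```bash
python3 -c "
from h import *
plan([.6176,-.2241,.15],-7.5)"
```

```text
t 8.27 tcp [ 0.5556 -0.2483  0.1597] xyaw -10.06 z [-0.0242  0.0146 -0.9996] F [-0.58  0.27 -0.1 ] M [-0.006 -0.041 -0.023] gap -0.001
mm [ 57.  -34.5   8.6] rot [-0.0108  0.0261 -0.0449]
```

Emit:
servo_tool --pt "20 -12 0 -0.005 0.013 -0.03 -1" --pt "20 -12 0 -0.005 0.013 -0.015 -1" --pt "17 -10 0 0 0 0 -1" --pt "0 0 0 0 0 0 -1" --pt "0 0 0 0 0 0 -1"

```text
t: 8.68
tcp_pos: [0.6176, -0.2226, 0.1576]
tool_rot: [0.998, -0.061, -0.001, -0.001]
force: [-1.2, -0.1, -0.0]
finger_gap: -0.001
```

```bash
python3 -c "
from h import *
plan([.6176,-.2241,.125],-7.5)"
```

```text
t 8.68 tcp [ 0.6176 -0.2226  0.1576] xyaw -7.02 z [-0.0021  0.0017 -1.    ] F [-1.18 -0.11 -0.02] M [0.009 0.029 0.024] gap -0.001
mm [ 0.2  1.5 32.6] rot [-0.0015  0.0023  0.0083]
```

Emit:
servo_tool --pt "0 1.5 12 -0.001 0.002 0.005 -1" --pt "0 0 12 0 0 0 -1" --pt "0 0 5 0 0 0 -1" --pt "0 0 0 0 0 0 -1"

```text
t: 9.02
tcp_pos: [0.6153, -0.2246, 0.1271]
tool_rot: [0.998, -0.063, -0.001, -0.0]
force: [0.0, -0.1, -0.3]
finger_gap: -0.002
```

```bash
python3 -c "
from h import *
plan([.6176,-.2241,.0875],-7.5)
snap('scene','s10');crop('s10',240,250,380,370,5,'c10');snap('side','d10');crop('d10',220,120,340,220,5,'cd10')
snap('wrist','w10')"
```

```text
t 9.02 tcp [ 0.6153 -0.2246  0.1271] xyaw -7.18 z [-2.2e-03  7.0e-04 -1.0e+00] F [ 0.02 -0.09 -0.34] M [ 0.026 -0.023  0.048] gap -0.002
mm [ 2.3 -0.8 39.6] rot [-0.0004  0.0023  0.0057]
```

View pics/c10.png

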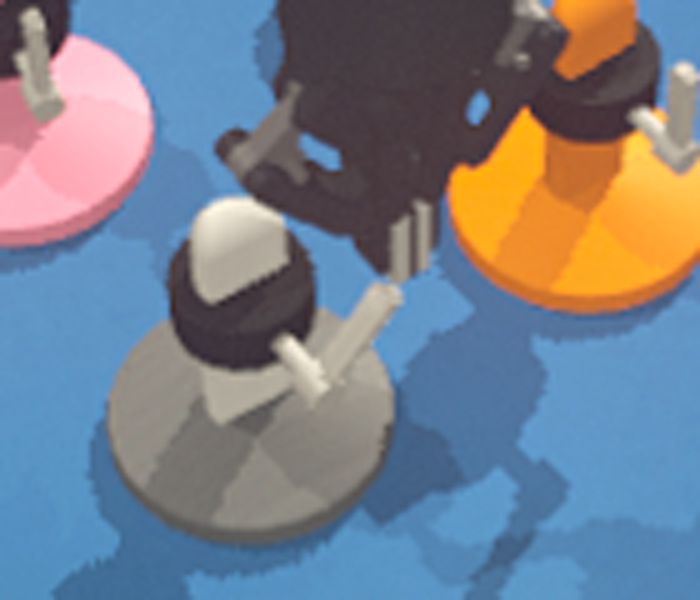

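View pics/w10.png

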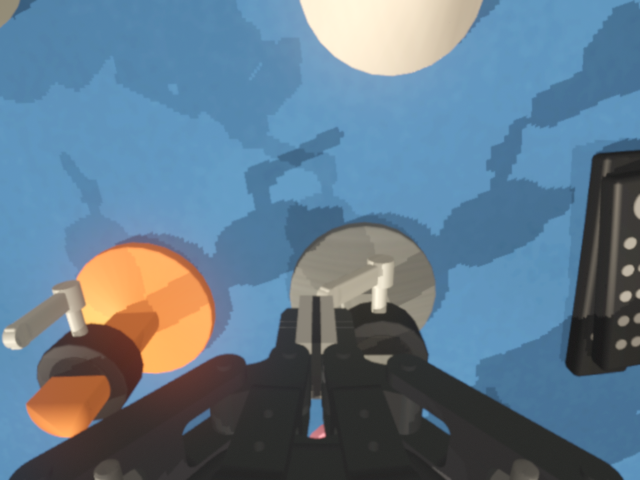

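View pics/cd10.png

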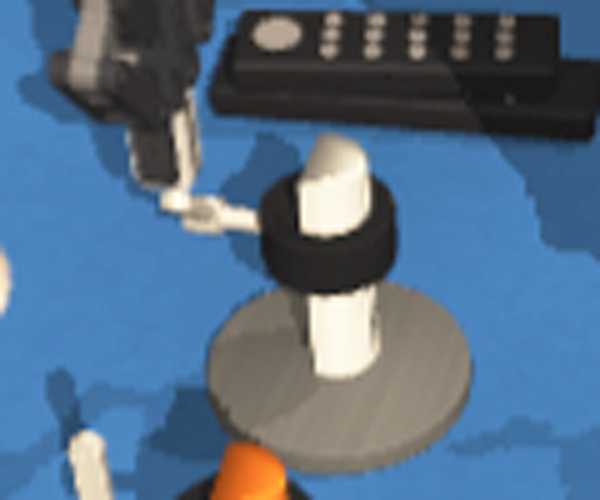

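Emit:
servo_tool --pt "2 1 5 0 0.002 0.005 -1" --pt "0 0 5 0 0 0 -1" --pt "0 0 5 0 0 0 -1" --pt "0 0 5 0 0 0 -1"

```text
t: 9.5
tcp_pos: [0.621, -0.2273, 0.1108]
tool_rot: [0.998, -0.066, 0.005, 0.001]
force: [0.7, 0.7, 2.0]
finger_gap: -0.003
```

```bash
python3 -c "
from h import *
plan([.6176,-.2245,.0875],-7.5)
snap('scene','s11');crop('s11',240,250,380,370,5,'c11')"
```

```text
t 9.5 tcp [ 0.621  -0.2273  0.1108] xyaw -7.55 z [ 0.0099 -0.0031 -0.9999] F [0.72 0.7  1.97] M [0.118 0.002 0.01 ] gap -0.003
mm [-4.  -2.3 23.3] rot [ 0.0017 -0.0102 -0.0009]
```

View pics/c11.png

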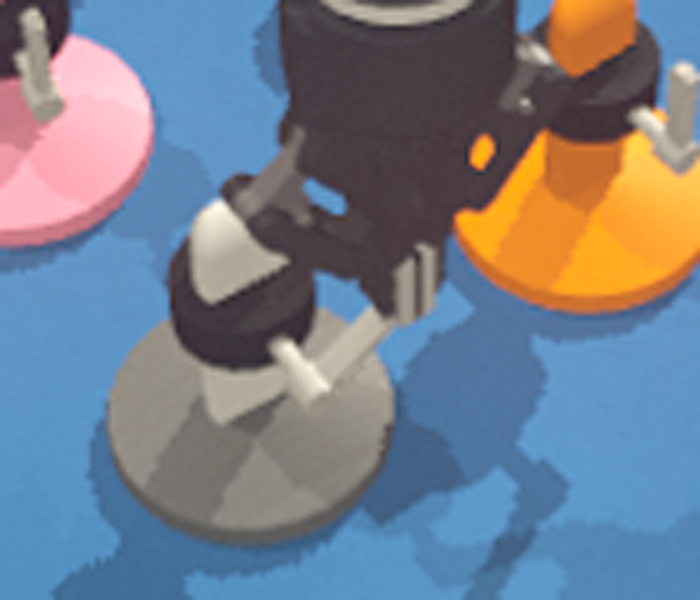

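Emit:
servo_tool --pt "-1.5 -1 4 0 -0.005 0 -1" --pt "-1 0 4 0 -0.003 0 -1" --pt "0 0 4 0 0 0 -1" --pt "0 0 4 0 0 0 -1"

```text
t: 9.88
tcp_pos: [0.6184, -0.2256, 0.0927]
tool_rot: [0.998, -0.065, 0.0, 0.001]
force: [0.8, 0.4, 1.7]
finger_gap: -0.0
```

```bash
python3 -c "
from h import *
plan([.6176,-.2245,.0875],-7.5)
snap('scene','s12');crop('s12',240,250,380,370,5,'c12')"
```

```text
t 9.88 tcp [ 0.6184 -0.2256  0.0927] xyaw -7.47 z [ 4.0e-04 -2.5e-03 -1.0e+00] F [0.79 0.37 1.68] M [ 0.127 -0.07  -0.028] gap -0.0
mm [-1.  -1.   5.2] rot [ 0.0025 -0.0007  0.0005]
```

View pics/c12.png

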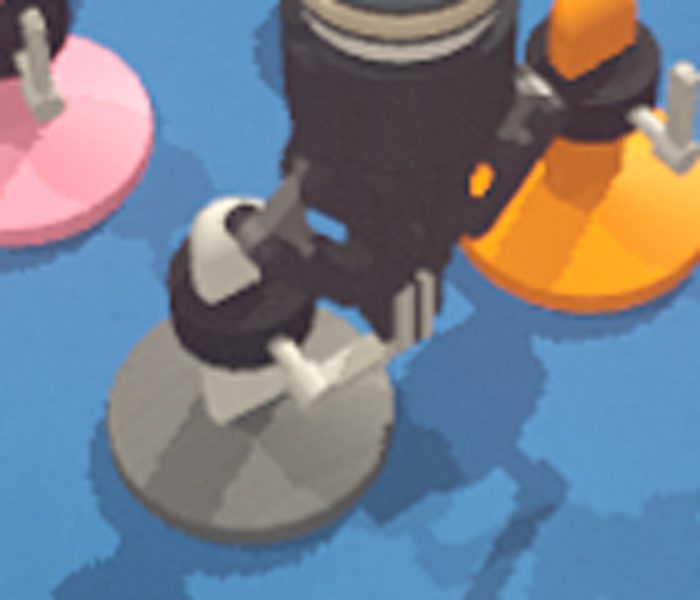

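Emit:
servo_tool --pt "-0.5 -0.5 3 0.002 0 0 -1" --pt "0 0 3 0 0 0 -1"

```text
t: 10.1
tcp_pos: [0.6174, -0.2251, 0.085]
tool_rot: [0.998, -0.065, -0.0, 0.0]
force: [0.7, 0.5, 0.5]
finger_gap: -0.002
```

Emit:
servo_tool --pt "0 0 2 0 0 0 -1" --pt "0 0 2 0 0 0 -1"

```text
t: 10.27
tcp_pos: [0.6181, -0.226, 0.0838]
tool_rot: [0.998, -0.065, 0.0, 0.001]
force: [-3.4, 1.3, 16.8]
finger_gap: 0.003
```

Emit:
servo_tool --pt "0 0 1 0 0 0 -1" --pt "0 0 0 0 0 0 -1"

```text
t: 10.43
tcp_pos: [0.6181, -0.2266, 0.0854]
tool_rot: [0.998, -0.065, 0.001, 0.001]
force: [-0.7, 0.4, -0.9]
finger_gap: 0.002
```

Emit:
servo_tool --pt "0 0 -6 0 0 0 -1" --pt "0 0 -15 0 0 0 -1" --pt "0 0 -25 0 0 0 -1" --pt "-20 0 -25 0 0 0 0" --pt "-25 10 -10 0 0 0 1" --pt "-10 10 0 0 0 0 1" --pt "0 0 0 0 0 0 1" --pt "0 0 0 0 0 0 1"

```text
t: 11.1
tcp_pos: [0.5583, -0.2405, 0.1674]
tool_rot: [0.998, -0.065, -0.001, 0.002]
force: [-0.0, 0.2, 0.2]
finger_gap: 0.708
```

```bash
python3 -c "
from ov import *
plan([.564,-.2527,.16],-7.5)
snap('scene','s13');crop('s13',240,250,380,370,5,'c13');snap('side','d13');crop('d13',220,120,340,220,5,'cd13')
snap('wrist','w13');ov('w13','o_w13',160,100,460,330,2.6,.5637,-.2527,-7.5,-7.5,1.571)"
```

```text
t 11.1 tcp [ 0.5583 -0.2405  0.1674] xyaw -7.43 z [-0.0024 -0.0031 -1.    ] F [-0.05  0.15  0.22] M [ 0.013  0.004 -0.008] gap 0.708
mm [ 7.2 11.4  7.4] rot [0.0034 0.002  0.0012]
```

View pics/c13.png

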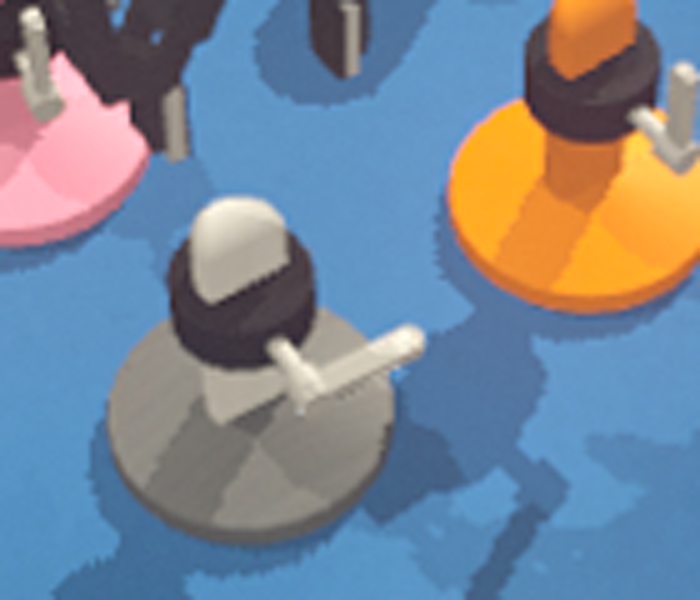

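View pics/o_w13.png

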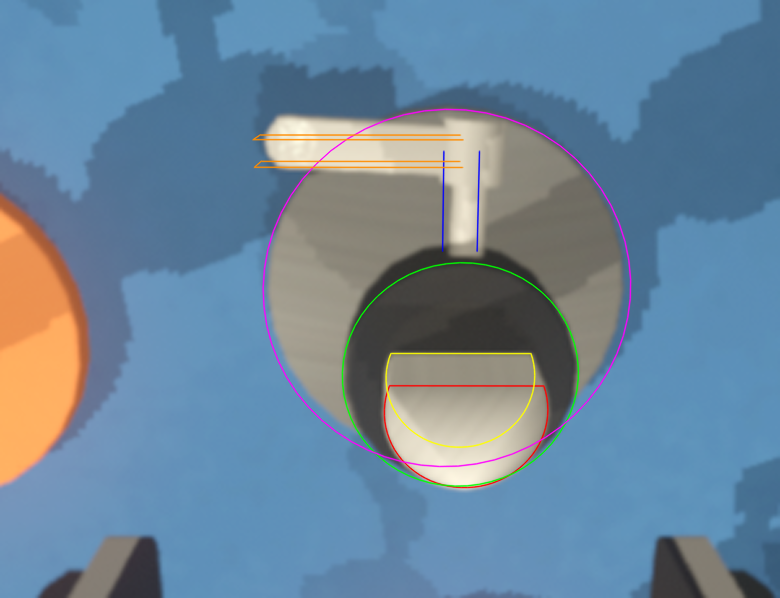

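View pics/cd13.png

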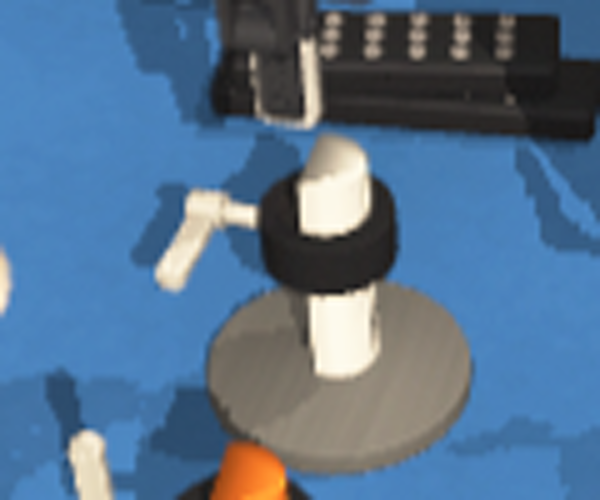

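```bash
python3 -c "
from h import *
c=lambda x0,y0,x,y:(x0+(x+.5)/5-.5,y0+(y+.5)/5-.5)
def tri(*L):
    A=0;b=0
    for f,p in L:
        o,v=ray(f,p);v/=np.linalg.norm(v);M=np.eye(3)-np.outer(v,v);A=A+M;b=b+M@o
    return np.linalg.solve(A,b).round(4)
print('tip',tri(('s13',c(240,250,412,342)),('d13',c(220,120,170,276))))
print('hub',tri(('s13',c(240,250,306,386)),('d13',c(220,120,207,207))))
w=lambda x,y:(160+x/2.6,100+y/2.6)
print('tip3',tri(('s13',c(240,250,412,342)),('d13',c(220,120,170,276)),('w13',w(275,142))))
print('hub3',tri(('s13',c(240,250,306,386)),('d13',c(220,120,207,207)),('w13',w(475,150))))
"
python3 -c "
from h import *
crop('w13',250,135,380,255,6,'c14')
crop('s13',285,305,335,345,12,'c15')"
```

```text
tip [ 0.6198 -0.2213  0.0823]
hub [ 0.6115 -0.2623  0.0839]
tip3 [ 0.6199 -0.22    0.0828]
hub3 [ 0.6121 -0.2624  0.0839]
```

View pics/c14.png

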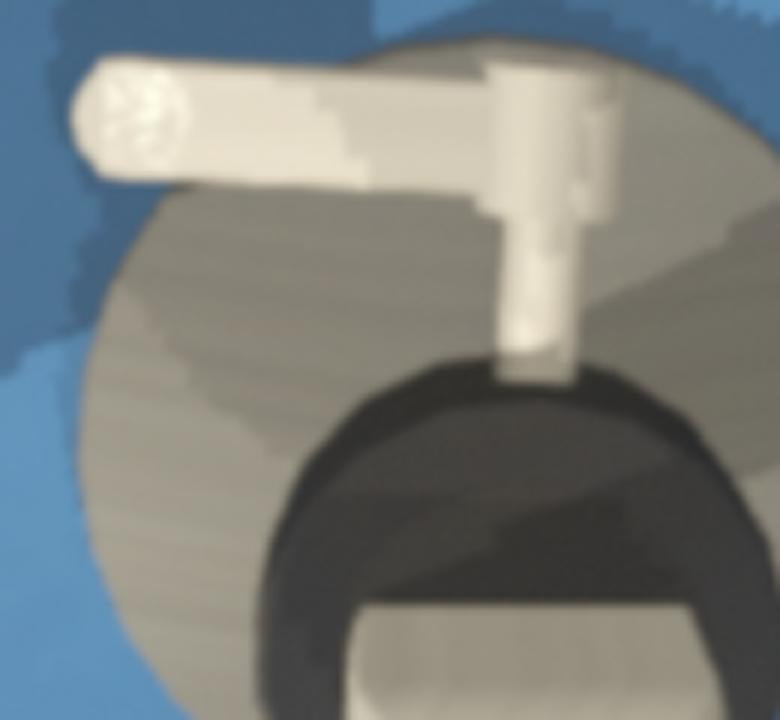

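View pics/c15.png

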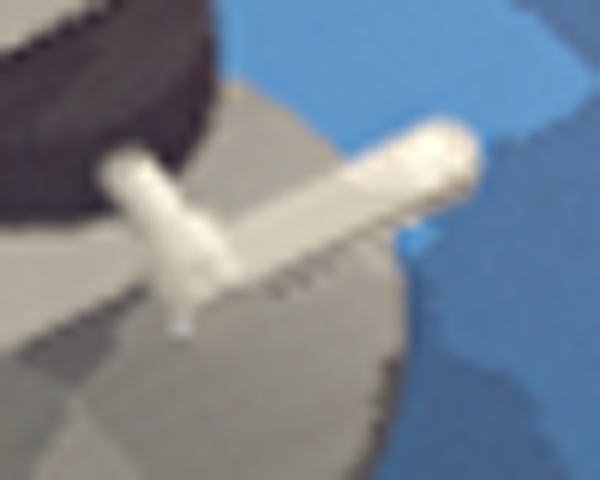

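```bash
python3 -c "
from ang import *
c=lambda x,y:(250+(x+.5)/6-.5,135+(y+.5)/6-.5)
ang('w13',c(360,605),c(691,605),[c(537,378),c(543,225)])
a,b=[atz('w13',c(*p),.085)[:2] for p in((200,124),(480,138))];v=b-a;print('lever perpendicular deg',np.degrees(np.arctan2(v[0],-v[1])))
"
```

```text
chord 32.54883661303847 flat deg -7.415555497449706 axis [ 0.56371163 -0.25294569]
screw line deg -8.547525704176245
from axis r,deg 26.176676126867537 -10.591103507805718
from axis r,deg 41.521773770518486 -9.835698971399232
lever perpendicular deg -10.250022284457819
```

```bash
python3 -c "
from h import *
ims=[]
for f in['s8','s10','s12','s13']:
    im=cv2.imread(f'pics/{f}.png')[308:335,280:313]; ims.append(cv2.resize(im,None,fx=11,fy=11,interpolation=cv2.INTER_CUBIC))
cv2.imwrite('pics/cmp.png',np.vstack([np.hstack(ims[:2]),np.hstack(ims[2:])]))
plan([.5666,-.2542,.1459],-8.9)"
```

```text
t 11.25 tcp [ 0.5588 -0.2399  0.1666] xyaw -7.36 z [-0.0034 -0.0025 -1.    ] F [-0.46 -0.18  0.13] M [-0.005 -0.032  0.007] gap 0.95
mm [ 9.6 13.1 20.7] rot [0.003  0.003  0.0269]
```

View pics/cmp.png

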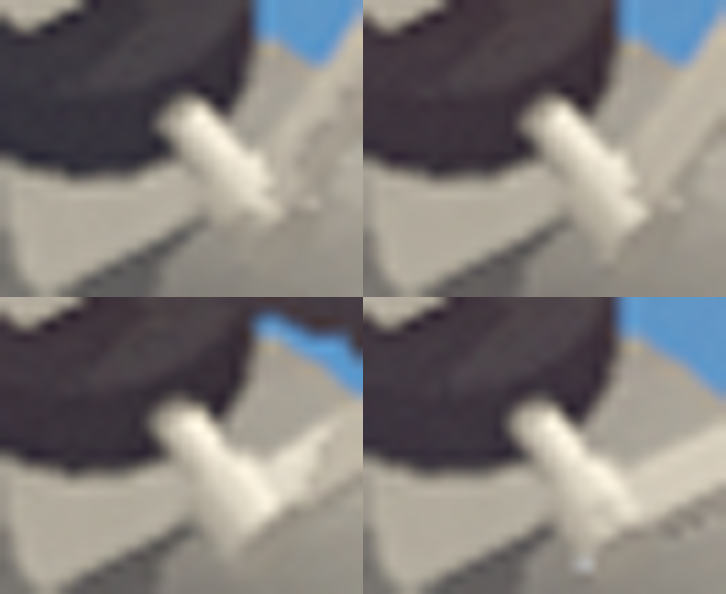

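Emit:
servo_tool --pt "9.5 13 8 0.003 0.003 0.025 1" --pt "0 0 8 0 0 0 1" --pt "0 0 4 0 0 0 1" --pt "0 0 0 0 0 0 1"

```text
t: 11.58
tcp_pos: [0.5682, -0.2522, 0.1422]
tool_rot: [0.997, -0.076, -0.001, -0.001]
force: [-0.7, -0.3, -0.5]
finger_gap: 1.002
```

```bash
python3 -c "
from ov import *
plan([.5666,-.2542,.1459],-8.9)
snap('wrist','w14')
crop('w14',240,140,370,260,6,'c14')"
```

```text
t 11.58 tcp [ 0.5682 -0.2522  0.1422] xyaw -8.67 z [-0.0026  0.0032 -1.    ] F [-0.72 -0.34 -0.5 ] M [ 0.019  0.023 -0.002] gap 1.002
mm [-1.3  2.2 -3.7] rot [-0.0027  0.003   0.0039]
```

View pics/c14.png

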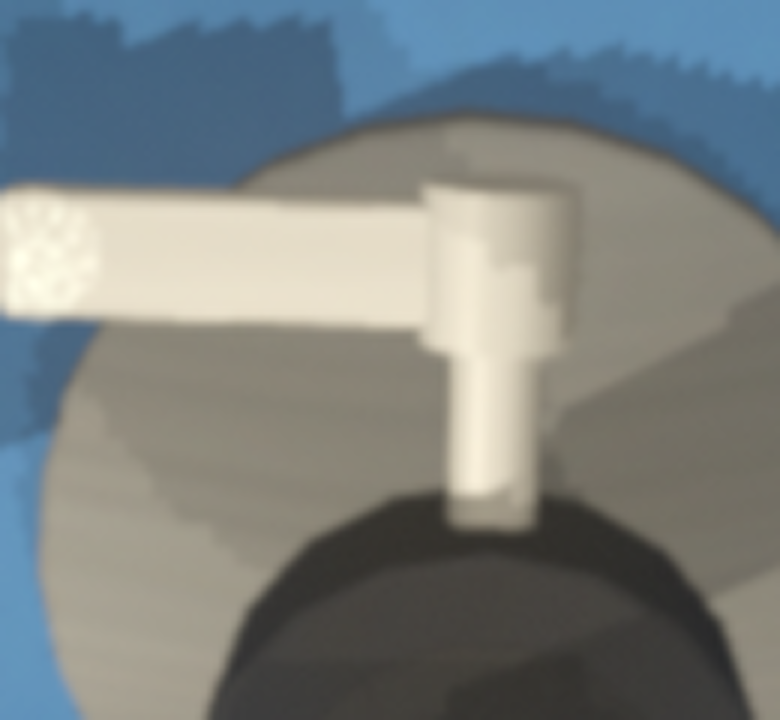

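```bash
python3 -c "
from ang import *
crop('w14',260,240,380,320,6,'c16')
"
```

```text
(no output)
```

View pics/c16.png

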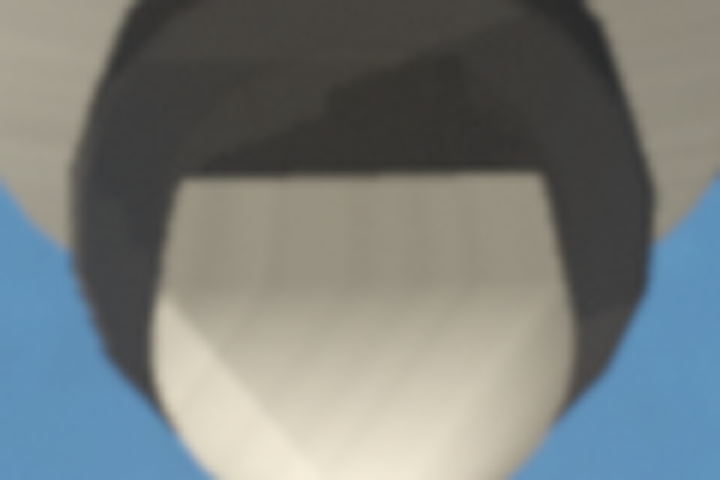

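```bash
python3 -c "
from ang import *
c=lambda x,y:(240+(x+.5)/6-.5,140+(y+.5)/6-.5)
e=lambda x,y:(260+(x+.5)/6-.5,240+(y+.5)/6-.5)
ang('w14',e(177,178),e(546,171),[c(493,525),c(492,365)])
w=[atz('w14',c(500,350),.082),atz('w14',c(500,195),.082)]
for a_,b_ in(((100,188),(420,207)),((100,320),(420,329))):
    a,b=[atz('w14',c(*p),.084)[:2] for p in(a_,b_)];v=b-a;print('lever perp',np.degrees(np.arctan2(v[0],-v[1])))
"
```

```text
chord 33.095753745514784 flat deg -7.413643408387295 axis [ 0.56366229 -0.25286208]
screw line deg -8.04811930896838
from axis r,deg 25.795677707684128 -10.77440193890534
from axis r,deg 40.770321618669804 -9.772667618137953
lever perp -12.122671365803303
lever perp -10.322323929023666
```

```bash
cat > fit.py <<'E'
from h import *
from scipy.optimize import least_squares
c=lambda x,y:(240+(x+.5)/6-.5,140+(y+.5)/6-.5)
e=lambda x,y:(260+(x+.5)/6-.5,240+(y+.5)/6-.5)
def run(f,corn,foot,rim,scr,lever=[],th0=0,tilt=0.02):
    K,d,T=load(f)
    nf,nr,ns,nl=len(foot),len(rim),len(scr),len(lever)
    def P(P3,x):
        C=np.array([.5637,-.2527,0])+np.r_[x[0:2],x[2]]; a=np.radians(-7.5)+x[3]
        tl=R.from_rotvec([x[4],x[5],0]).as_matrix()  # camera tilt corr
        Rz=R.from_euler('z',a).as_matrix(); W=P3@Rz.T+C
        cc=((W-T[:3,3])@T[:3,:3])*[1,-1,-1]; cc=cc@tl.T
        return cv2.projectPoints(cc,np.zeros(3),np.zeros(3),K,d)[0][:,0]
    def res(x):
        r=[(P(np.array([[.006,.0159,.094],[.006,-.0159,.094]]),x)-np.array(corn)).ravel()]
        i=9
        Rf=x[7]; A=x[i:i+nf]; r.append((P(np.c_[Rf*np.cos(A),Rf*np.sin(A),0*A+.02],x)-foot).ravel()*.7); i+=nf
        Rr=x[8]; A=x[i:i+nr]; r.append((P(np.c_[Rr*np.cos(A),Rr*np.sin(A),0*A+.094],x)-rim).ravel()*.5); i+=nr
        s=x[i:i+ns]; th=x[6]; r.append((P(np.c_[s*np.cos(th),s*np.sin(th),0*s+.082],x)-scr).ravel()); i+=ns
        if nl:
            l=x[i:i+nl]; u=np.array([np.cos(th),np.sin(th),0]);t=np.array([-u[1],u[0],0])
            r.append((P(u*.05+l[:,None]*t+[0,0,.0835],x)-lever).ravel()*.7)
        r.append([x[0]/.002,x[1]/.002,x[2]/.002*.5,x[4]/tilt,x[5]/tilt,(x[7]-.0545)/.0005,(x[8]-.0266)/.0004])
        return np.concatenate(r)
    def ang0(pts,z):
        return [np.arctan2(*(atz(f,p,z)[:2]-[.5637,-.2527])[::-1])+np.radians(7.5) for p in pts]
    x0=np.r_[np.zeros(7),.0545,.0266,ang0(foot,.02),ang0(rim,.094),np.linspace(.027,.05,ns),np.full(nl,.03)]
    o=least_squares(res,x0); J=o.jac; cov=np.linalg.inv(J.T@J)
    print(f,'screw-flat deg %.2f +- %.2f'%(np.degrees(o.x[6]),np.degrees(cov[6,6]**.5)),'corr',o.x[:3].round(4),np.degrees(o.x[3]).round(2),o.x[4:6].round(4),o.x[7:9].round(4),'cost',o.cost.round(2))
E
cat > r14.py <<'E'
from fit import *
run('w14',[e(177,178),e(546,171)],[c(40,520),c(60,400),c(240,187),c(360,128),c(470,114),c(580,127),c(690,167),c(775,230)],[c(490,553),c(400,570),c(320,610),c(600,577),e(75,190),e(655,200)],[c(493,525),c(492,365)])
run('w14',[e(177,178),e(546,171)],[c(40,520),c(60,400),c(240,187),c(360,128),c(470,114),c(580,127),c(690,167),c(775,230)],[c(490,553),c(400,570),c(320,610),c(600,577),e(75,190),e(655,200)],[c(493,525),c(492,365)],[c(100,254),c(420,268)])
# w8 by same method
g=lambda x,y:(270+(x+.5)/4-.5,155+(y+.5)/4-.5)
h10=lambda x,y:(290+(x+.5)/10-.5,160+(y+.5)/10-.5)
o=lambda x,y:(190+(x+.5)/3-.5,120+(y+.5)/3-.5)
run('w8',[g(62,442),g(301,438)],[o(160,320),o(190,230),o(255,150),o(375,117),o(470,135),o(540,190),o(592,300)],[g(165,295),g(90,315),o(235,445),o(520,450),g(245,310)],[h10(231,630),h10(219,380)])
q=lambda x,y:(240+(x+.5)/5-.5,150+(y+.5)/5-.5)
run('w9',[q(382,417),q(580,600)],[q(85,320),q(125,180),q(230,60),q(400,2),q(786,330),q(740,480),q(130,450)],[q(330,330),q(260,385),q(450,317),q(575,350),q(213,550),q(678,520)],[q(605,356),q(707,262)])
v=lambda x,y:(250+(x+.5)/6-.5,135+(y+.5)/6-.5)
run('w13',[v(360,605),v(691,605)],[v(80,450),v(115,290),v(180,190),v(380,50),v(495,38),v(620,60),v(775,150)],[v(535,403),v(430,410),v(330,460),v(650,425),v(260,600)],[v(537,378),v(543,225)],[v(200,124),v(480,138)])
E
python3 r14.py
```

```text
w14 screw-flat deg -2.57 +- 1.52 corr [-0.0004  0.0007  0.0027] 0.35 [0.0075 0.0047] [0.0544 0.0264] cost 3.53
w14 screw-flat deg -2.54 +- 1.50 corr [-0.0008  0.0007  0.0023] 0.35 [0.0083 0.0046] [0.0545 0.0264] cost 4.06
w8 screw-flat deg 1.95 +- 1.55 corr [-0.0008  0.0008  0.0007] -0.33 [0.0053 0.0038] [0.0542 0.0265] cost 4.48
w9 screw-flat deg -0.80 +- 1.58 corr [-0.0023 -0.002  -0.0028] 0.02 [ 0.0119 -0.0001] [0.0534 0.0268] cost 14.69
w13 screw-flat deg -2.53 +- 1.61 corr [-0.0003  0.0007  0.0007] 0.16 [0.0031 0.0039] [0.0544 0.0267] cost 2.86
```

Emit:
servo_tool --pt "0 0 -20 0 0 0 1" --pt "0 0 -25 0 0 0 1" --pt "0 0 -20 0 0 0 1" --pt "0 0 0 0 0 0 1" --pt "0 0 0 0 0 0 1" --pt "0 0 0 0 0 0 1"

```text
t: 12.13
tcp_pos: [0.5662, -0.2472, 0.2063]
tool_rot: [0.997, -0.073, -0.006, -0.004]
force: [0.1, 0.0, -0.2]
finger_gap: 1.003
```

```bash
python3 -c "
from h import *
st(); snap('scene','s15')
a=cv2.imread('pics/scene0.png');b=cv2.imread('pics/s15.png');print('candle diff',cv2.absdiff(a,b)[215:250,425:480].mean())"
```

```text
t 12.13 tcp [ 0.5662 -0.2472  0.2063] xyaw -8.41 z [-0.011   0.0097 -0.9999] F [ 0.12  0.01 -0.2 ] M [0.011 0.001 0.041] gap 1.003
candle diff 19.356536796536798
```

View pics/s15.png

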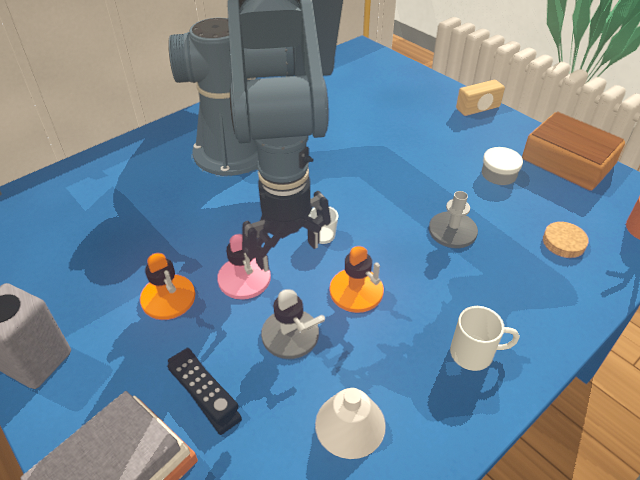

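The scene shows the candle holder at its original pixels (453,228). The pixel difference there comes from the arm's shadow having moved away. The lamp lever at (310,323) lies level, and the gripper is clear of everything.

```bash
python3 -c "
from h import *
print(manip.sign_off())"
```

```text
the job is handed in; nothing more can be done
None
```

I turned the collar on the grey lamp until its screw faced the flat, then pushed the lever down to its stop and handed the job in. The screw ended up about 2.5° off square, because pushing the lever seems to have shifted the collar slightly.

- **Collar:** I gripped it and turned it about 36°. Before I touched the lever, the camera checks put the screw between about −1° and +2° of square. They disagreed with each other by up to 3°.
- **Lever:** I pushed it down with the closed fingertips until the force rose sharply to about 17 N. Triangulating from the camera images put the tip at 82 mm and the hub at 84 mm, so it is level.
- **Collar shift:** After tightening, two wrist views fitted together gave −2.5°, with about 1.5° uncertainty either way. Cruder estimates ranged from −0.6° to −4.7°. The scene pictures also show the screw moved slightly, and the shift was already there partway through the push. I left it rather than turn a tightened collar.
- **Other checks:** The candle holder stands at the same place in the picture as at the start. I saw nothing else moved. The gripper was clear of everything, and the job took about 12 s.

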